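# Wear check of the ejector nozzles and closing of the unit

### The job

Check every nozzle fitted in the ejector unit for wear, one after the other from left to right: push the slim GO end of the plug gauge fully into its bore, draw it out, turn the gauge round and press the thick NO-GO end squarely and gently against the same bore to confirm that it will not enter (do not force it). Then lay the gauge back on its grey felt pad, swing the hood fully shut, push its quarter-turn stud in and turn it a full quarter turn clockwise so that it locks. Leave the other things on the bench where they are.

Things in the scene. Friction and masses are not known exactly. Their poses are not given: they have to be found in the camera images.
- gauge_mid (a point): Plug gauge, 0.16 kg: middle of its handle, on the axis; x runs along the gauge to the GO end. Handle: aluminium square bar with bevelled edges, 24 x 24 mm, x = -40 to +40 mm; lying on a flat, its axis is 12 mm up; any flat may be on top. GO end: slim, 16 mm diameter, x = +40 to +72 mm, the last 3 mm tapering to 12 mm. NO-GO end: thick, short, 21 mm diameter, x = -40 to -54 mm, square-edged.
- go_tip (a point): Centre of the end face of the gauge's slim GO end, 72 mm from the handle's middle; axes as gauge_mid.
- nogo_tip (a point): Centre of the end face of the gauge's thick NO-GO end, 54 mm from the handle's middle; axes as gauge_mid.
- gauge: The whole double-ended plug gauge, 126 mm long; origin and axes as gauge_mid.
- pad: Grey felt pad fixed on the worktop, 180 x 220 mm (x, y), 3 mm thick, where the gauge lies at the start; origin at the centre of its underside (top at z = 3 mm), x and y along its sides.
- unit: Ejector unit, fixed: aluminium saddle with four pockets for nozzles, open at the top, U-slots in its front face. Origin at the centre of the underside; x into the unit, y to the left along the row. Foot plate 104 x 262 mm, 8 mm thick; face at x = -40 mm, 242 mm wide; manifold behind 72 mm high. Seats at y = +90, +42, -42, -90 mm, bores 50 mm up. Barbs stick out 22 mm at its back, an inlet 32 mm at its right.
- hood (a joint): Angle A of the grey sheet hood, rad: 0 shut, about 1.75 to 2.1 at the start (open, leaning back), stop at 2.2. Friction hinge: stays where left, needs about 0.35 N m. Flat top 94 x 254 mm, 3 mm thick, ends 93 mm from the hinge; a 48 mm apron hangs from its front edge, 32 mm cheeks at its sides. A point of the top at distance r from the hinge lies r cos A nearer the robot and r sin A higher than the hinge.
- hood_hinge (a point): Middle of the hood's hinge line, at x = +36 mm, y = 0, z = 90 mm in the unit's frame; the line runs along the unit's y. Shut, the outer face of the hood is 93 mm above the worktop. It can be swung over from behind (a monitor stands behind it to the left, free room to the right) and then pressed down on its top. Axes turn with the hood.
- hood_front (a point): Point on the outer face of the hood's top, on its middle line, 80 mm from the hinge; axes turn with the hood (x to the rear, z out of the outer face).
- stud_push (a joint): How far the quarter-turn stud is pushed in, m: 0 sprung out, stop at 0.0105; spring 4 N at 0, about 9 N fully in. With the hood shut its cross pin passes a slotted plate, near turn 0 only; from about 9 mm in it can be turned under the plate, and let go there it stays at about 0.008.
- stud_turn (a joint): Turn of the stud, rad: 0 unlocked, 1.57 locked (stop); grows clockwise seen from above. Light friction (0.02 N m), stays where left.
- stud_grip (a point): Centre of the stud's wing, a dark bar 9 x 30 mm, 18 mm high, on the hood's top 62 mm from the hinge on the middle line; y runs along the wing (at turn 0 along the unit's y), z out of the hood. Hood shut and stud out: 117 mm above the worktop. Under the wing a round flange (28 mm diameter, its top 9 mm below this point) stands 12 mm off the hood.
- nozzle_a: Nozzle in the leftmost seat (None when that seat is empty): steel block 40 mm square and 28 mm deep, 0.35 kg, loose by 0.5 mm in its pocket, with a round nose (28 mm diameter, 12 mm long) through the U-slot to the robot; level bore 18 mm diameter, 40 mm deep. Origin: centre of the bore's mouth in the nose's end; x runs into the bore, y left along the row, z up.
- nozzle_b: Nozzle in the second from the left seat (None when that seat is empty): steel block 40 mm square and 28 mm deep, 0.35 kg, loose by 0.5 mm in its pocket, with a round nose (28 mm diameter, 12 mm long) through the U-slot to the robot; level bore 18 mm diameter, 40 mm deep. Origin: centre of the bore's mouth in the nose's end; x runs into the bore, y left along the row, z up.
- nozzle_c: Nozzle in the third from the left seat (None when that seat is empty): steel block 40 mm square and 28 mm deep, 0.35 kg, loose by 0.5 mm in its pocket, with a round nose (28 mm diameter, 12 mm long) through the U-slot to the robot; level bore 18 mm diameter, 40 mm deep. Origin: centre of the bore's mouth in the nose's end; x runs into the bore, y left along the row, z up.
- nozzle_d: Nozzle in the rightmost seat (None when that seat is empty): steel block 40 mm square and 28 mm deep, 0.35 kg, loose by 0.5 mm in its pocket, with a round nose (28 mm diameter, 12 mm long) through the U-slot to the robot; level bore 18 mm diameter, 40 mm deep. Origin: centre of the bore's mouth in the nose's end; x runs into the bore, y left along the row, z up.
- brush_1: small brush, 163 mm; a bystander, loose; origin at its underside.
- screwdriver_1: screwdriver, 175 mm; a bystander, loose; origin at its underside.
Mind the look-alikes: they are no part of the job. Leave any red look-alike of the nozzle_b alone.

How it is judged (in metres and radians):
On the way, in this order (a step that is already met when the one before it is completed fails the run):
1. the leftmost nozzle: GO end fully in (28 mm or more of its 32 mm), in line with the bore (x of go_tip in the frame of nozzle_a above 0.028 m and y of go_tip in the frame of nozzle_a between -0.004 and 0.004 m and z of go_tip in the frame of nozzle_a between -0.004 and 0.004 m and angle between the x axis of gauge_mid and the x axis of nozzle_a, either way round below 0.12 rad), for 0.2 s.
2. the leftmost nozzle: NO-GO end pressed squarely on the mouth with more than 1.5 N and not entering (x of nogo_tip in the frame of nozzle_a between -0.004 and 0.003 m and y of nogo_tip in the frame of nozzle_a between -0.005 and 0.005 m and z of nogo_tip in the frame of nozzle_a between -0.005 and 0.005 m and angle between the x axis of gauge_mid and the x axis of nozzle_a, either way round below 0.15 rad and contact force between gauge and nozzle_a above 1.5 N), for 0.05 s.
3. the second from the left nozzle: GO end fully in (28 mm or more of its 32 mm), in line with the bore (x of go_tip in the frame of nozzle_b above 0.028 m and y of go_tip in the frame of nozzle_b between -0.004 and 0.004 m and z of go_tip in the frame of nozzle_b between -0.004 and 0.004 m and angle between the x axis of gauge_mid and the x axis of nozzle_b, either way round below 0.12 rad), for 0.2 s.
4. the second from the left nozzle: NO-GO end pressed squarely on the mouth with more than 1.5 N and not entering (x of nogo_tip in the frame of nozzle_b between -0.004 and 0.003 m and y of nogo_tip in the frame of nozzle_b between -0.005 and 0.005 m and z of nogo_tip in the frame of nozzle_b between -0.005 and 0.005 m and angle between the x axis of gauge_mid and the x axis of nozzle_b, either way round below 0.15 rad and contact force between gauge and nozzle_b above 1.5 N), for 0.05 s.
5. the third from the left nozzle: GO end fully in (28 mm or more of its 32 mm), in line with the bore (x of go_tip in the frame of nozzle_c above 0.028 m and y of go_tip in the frame of nozzle_c between -0.004 and 0.004 m and z of go_tip in the frame of nozzle_c between -0.004 and 0.004 m and angle between the x axis of gauge_mid and the x axis of nozzle_c, either way round below 0.12 rad), for 0.2 s.
6. the third from the left nozzle: NO-GO end pressed squarely on the mouth with more than 1.5 N and not entering (x of nogo_tip in the frame of nozzle_c between -0.004 and 0.003 m and y of nogo_tip in the frame of nozzle_c between -0.005 and 0.005 m and z of nogo_tip in the frame of nozzle_c between -0.005 and 0.005 m and angle between the x axis of gauge_mid and the x axis of nozzle_c, either way round below 0.15 rad and contact force between gauge and nozzle_c above 1.5 N), for 0.05 s.
7. the rightmost nozzle: GO end fully in (28 mm or more of its 32 mm), in line with the bore (x of go_tip in the frame of nozzle_d above 0.028 m and y of go_tip in the frame of nozzle_d between -0.004 and 0.004 m and z of go_tip in the frame of nozzle_d between -0.004 and 0.004 m and angle between the x axis of gauge_mid and the x axis of nozzle_d, either way round below 0.12 rad), for 0.2 s.
8. the rightmost nozzle: NO-GO end pressed squarely on the mouth with more than 1.5 N and not entering (x of nogo_tip in the frame of nozzle_d between -0.004 and 0.003 m and y of nogo_tip in the frame of nozzle_d between -0.005 and 0.005 m and z of nogo_tip in the frame of nozzle_d between -0.005 and 0.005 m and angle between the x axis of gauge_mid and the x axis of nozzle_d, either way round below 0.15 rad and contact force between gauge and nozzle_d above 1.5 N), for 0.05 s.
9. the hood is shut (within 0.04 rad) (value of joint hood below 0.04 rad), for 0.2 s.
10. the stud is pushed in (more than 6.5 mm) and turned (more than 1.3 rad) with the hood shut (value of joint hood below 0.04 rad and value of joint stud_push above 0.0065 m and value of joint stud_turn above 1.3 rad), for 0.2 s.
At the end, for the whole second after the job is handed in: Hood shut (within 0.04 rad), stud in by more than 6.5 mm and turned more than 1.3 rad; the gauge lies at rest on the felt pad (middle of its handle over the pad, less than 20 mm above the pad's underside), let go; the nozzles still sit in their seats (all of step 10 and x of gauge_mid in the frame of pad between -0.09 and 0.09 m and y of gauge_mid in the frame of pad between -0.11 and 0.11 m and z of gauge_mid in the frame of pad below 0.02 m and linear speed of gauge below 0.02 m/s and z of each of nozzle_a, nozzle_b, nozzle_c, nozzle_d in the frame of unit below 0.056 m and x of each of nozzle_a, nozzle_b, nozzle_c, nozzle_d in the frame of unit above -0.048 m); the robot touches nothing.
It fails at once if the gauge is forced against a nozzle (more than 45 N) (contact force between gauge and nozzle_a above 45 N or contact force between gauge and nozzle_b above 45 N or contact force between gauge and nozzle_c above 45 N or contact force between gauge and nozzle_d above 45 N).
It fails at once if one of the other things on the bench is pushed more than 3 cm (distance of any of brush_1, screwdriver_1 from where it was at the start of the episode above 0.03 m).
Of nozzle_a, nozzle_b, nozzle_c, nozzle_d only 2 to 3 are there at a start; the rules pass over those that are not, and their reading is None.
At some moment in a run one of gauge may be knocked a few centimetres aside while the robot is not near it.
Once in a run the grip may slacken for a moment while it holds something.
It also fails if it takes over 210 s, if anything falls off the work surface, if the arm or the gripper's body presses on something with over 40 N, if the wrist force passes 120 N, or if a joint passes its speed limit or range.

### The arm

A 6-joint arm with a two-finger parallel gripper is mounted at the origin on a cart in front of the work surface, level with it; the furniture and walls round the work are solid. World frame = base frame: x ahead of the robot, y to its left, z up, the work surface at z = 0. Lengths are in m, angles in degrees, forces in N, time in s.
With the tool pointing down it reaches from about 0.3 to 0.75 m from the base axis. Payload 8.5 kg.
Tool frame: the origin (TCP) lies midway between the tips of the shut fingers; the grasp point (between the pads) lies 19 mm behind it (env.grip_depth is the distance from the TCP to the grasp point, in m); x points along the fingers, y is the direction in which the jaws open and shut, and the axes are right-handed (so a half turn about x gives the same grasp; the last joint's range is limited). The gripper opens to 85 mm and grips with 20 to 120 N. Pads are 22 mm wide; open, the fingers measure 114 mm over their backs; the gripper's body (76 mm by 85 mm) begins 54 mm behind the grasp point. The pads swing forward as they close: fully open they stand 13 mm farther back than shut.
Start: joints at [-76.851, 21.807, 74.336, -0, 83.858, -12.336], TCP at [0.237, -0.496, 0.231] pointing down, gripper open.
Joint ranges: [-178.18, 178.18], [-50.72, 133.34], [12.68, 142.11], [-81.47, 261.47], [9.98, 163.14], [-165.26, 165.26]. Speed limits (degrees/s): [136.94, 136.94, 180, 180, 180, 180].

### API

Orientations are given as a 3x3 rotation matrix whose columns are the frame's x, y, z axes.
In Python, from rig import env gives the robot as it stands.
- The arm moves only by the tool play_rows, never from a script. Its arguments are lists of equal length, an entry for each row: "travel": the shift along the world's x, y, z in cm, a list of three; "rotation": the turn, a rotation vector about the world's x, y, z in rad, a list of three; "claw": the finger opening in cm, from 0 to 8.54. A call has 1 to 12 rows; each row shifts and turns the pose as measured when the row begins; what a row does not reach is not made up. A row lasts 1/12 s, in which the tool goes at most 41.7 mm and 7.16 degrees, less where a joint would pass 70% of its speed; a pose out of reach is approached as far as the arm can. A call is refused whole if a number of a shift passes 4.17 or a number of a turn 0.125, either way. A call with a gripper value outside its range is refused whole. The fingers move at their own pace and stop on an object; "squeeze" is the grip in N (left out, the last holds). Time passes only in rows, so rows that do not move let the fingers close. It gives the time, the measured TCP pose, the force and the opening at its end, in the units of the state.
- env.observe(): the state, without advancing time (a new reading comes with each control period).
- env.get_image(name): name is "scene" or "top"; returns the picture (420x560x3 uint8, red, green, blue); there is no depth.
- env.camera_info(name): a dict with "vertical_fov" (degrees; the focal length in pixels is half the picture's height over the tangent of half this angle, whatever the lens; pixels are square), "cx", "cy" (the principal point, pixels), "eye" and "rotation" of the camera in the world. Camera axes: x right, y down, z forward; pixel columns grow to the right and rows downward; lengths in m; the calibration is good to about 2 mm. A picture is of the moment at which its call begins. camera_info takes no time and is no camera call.
- env.close_job(): hands the job in, once; it reports no verdict.
The state is a dict: "time_s": time; "q": joint angles; "qvel": joint speeds; "joint_efforts": joint torques, N m; "position": TCP position; "tool_rot": TCP orientation; "ft_force": force on the tool from outside, world axes, zero at the start; "wrist_torque": the same for the moment, N m; "grip_width": finger opening in m.
Only numpy, scipy, OpenCV 4.12 (cv2) and the standard library are available. Lean on these libraries where they do the work, as an engineer would, in place of code of your own. Each camera call takes 0.05 s, during which the arm holds its last target.

## Working session

There is one attempt and no reset: what is moved stays moved. The work goes in short steps, Python scripts to look and compute and a tool call to move; the robot and the scene stay as the last step left them, time stands still between calls to the robot, and variables do not carry over. Pictures are saved under pics/ and viewed, and the job is handed in when it is done.

Besides the shell and the picture viewer there is one more tool, called after "Request:" by a JSON object that holds its "name" and its "arguments". play_rows: Moves the arm, as the interface text tells. Its arguments: {"type":"object","properties":{"travel":{"type":"array","items":{"type":"array","items":{"type":"number"}}},"rotation":{"type":"array","items":{"type":"array","items":{"type":"number"}}},"claw":{"type":"array","items":{"type":"number"}},"squeeze":{"type":"number"}},"required":["travel","rotation","claw"]}

```bash
mkdir -p pics; ls; python3 - <<'E'
from rig import env
import cv2
print(env.observe()); print(env.grip_depth)
for n in("scene","top"):
    im=env.get_image(n); cv2.imwrite(f"pics/{n}0.png",im[...,::-1]); print(env.camera_info(n))
E
```

```text
pics
{'time_s': 0.0, 'q': array([-7.68504994e+01,  2.18408956e+01,  7.43849583e+01,  6.14833658e-04,
        8.38586108e+01, -1.23352448e+01]), 'qvel': array([ 0.14611822,  0.00912721,  0.10241521,  0.04988084, -0.0086644 ,
       -0.01908531]), 'joint_efforts': array([-3.77203187e-04, -4.48462915e+01, -2.31281036e+01, -1.78329287e-04,
        4.80668532e-03,  9.00714468e-06]), 'position': array([ 0.23658511, -0.49618761,  0.23071146]), 'tool_rot': array([[-3.24977170e-04,  4.30269498e-01, -9.02700423e-01],
       [ 1.43796044e-03, -9.02699336e-01, -4.30269498e-01],
       [-9.99998913e-01, -1.43787526e-03, -3.25353841e-04]]), 'ft_force': array([0.57862551, 0.53818925, 0.21206922]), 'wrist_torque': array([0.00430932, 0.02002515, 0.04998848]), 'grip_width': 0.08562963207967939}
0.0187
{'vertical_fov': 50.99863629517285, 'cx': 281.16112336015203, 'cy': 215.59757369330316, 'eye': array([ 0.0416283 , -1.06147227,  0.68964317]), 'rotation': array([[ 0.8935449 , -0.22512898,  0.38845136],
       [-0.44894461, -0.43814734,  0.77876546],
       [-0.00512374, -0.87025505, -0.49257477]])}
{'vertical_fov': 45.08509379734009, 'cx': 281.35743152512464, 'cy': 211.63761479862967, 'eye': array([ 0.30831275, -0.11830927,  1.47496822]), 'rotation': array([[ 0.02680591, -0.9886541 ,  0.14779892],
       [-0.99959828, -0.02514886,  0.01306922],
       [-0.00920397, -0.14808988, -0.98893108]])}
```

View pics/scene0.png

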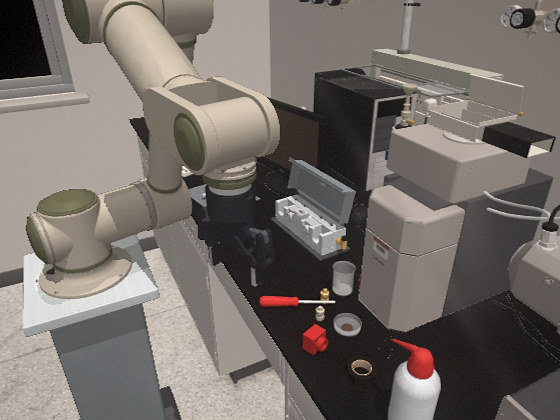

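View pics/top0.png

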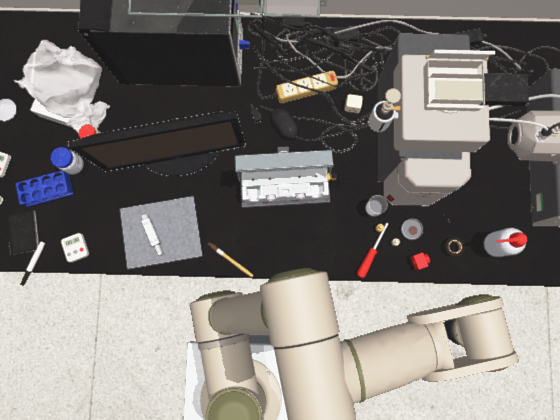

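The top view shows the pad with the gauge at about (150,233) and the unit at about (285,180) with its hood open. The brush is at (230,260), and the screwdriver (372,250) and red look-alike (420,261) are on the right. I'll zoom in next.

```bash
cat > h.py <<'E'
from rig import env
import numpy as np, cv2
def cam(n):
    c=env.camera_info(n); f=210/np.tan(np.radians(c["vertical_fov"]/2)); return c,f
def ray(n,u,v):
    c,f=cam(n); d=c["rotation"]@np.array([(u-c["cx"])/f,(v-c["cy"])/f,1]); return c["eye"],d/np.linalg.norm(d)
def onz(n,u,v,z):
    e,d=ray(n,u,v); return e+d*(z-e[2])/d[2]
def proj(n,p):
    c,f=cam(n); q=c["rotation"].T@(np.asarray(p)-c["eye"]); return np.array([c["cx"]+f*q[0]/q[2],c["cy"]+f*q[1]/q[2]])
def tri(a,b):
    # a=(name,u,v)
    e1,d1=ray(*a);e2,d2=ray(*b)
    A=np.stack([d1,-d2],1); s=np.linalg.lstsq(A,e2-e1,rcond=None)[0]
    p,q=e1+d1*s[0],e2+d2*s[1]; return (p+q)/2,np.linalg.norm(p-q)
def crop(n,x0,y0,x1,y1,k,out):
    im=env.get_image(n)[...,::-1]; c=cv2.resize(im[y0:y1,x0:x1],None,fx=k,fy=k,interpolation=cv2.INTER_CUBIC); cv2.imwrite(out,c); return im
E
python3 - <<'E'
from h import *
im=cv2.imread("pics/top0.png")
cv2.imwrite("pics/t1.png",cv2.resize(im[135:220,220:350],None,fx=6,fy=6,interpolation=cv2.INTER_CUBIC))
cv2.imwrite("pics/t2.png",cv2.resize(im[185:285,110:260],None,fx=5,fy=5,interpolation=cv2.INTER_CUBIC))
im=cv2.imread("pics/scene0.png")
cv2.imwrite("pics/s1.png",cv2.resize(im[150:265,260:370],None,fx=5,fy=5,interpolation=cv2.INTER_CUBIC))
E
```

```text
(no output)
```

View pics/t1.png

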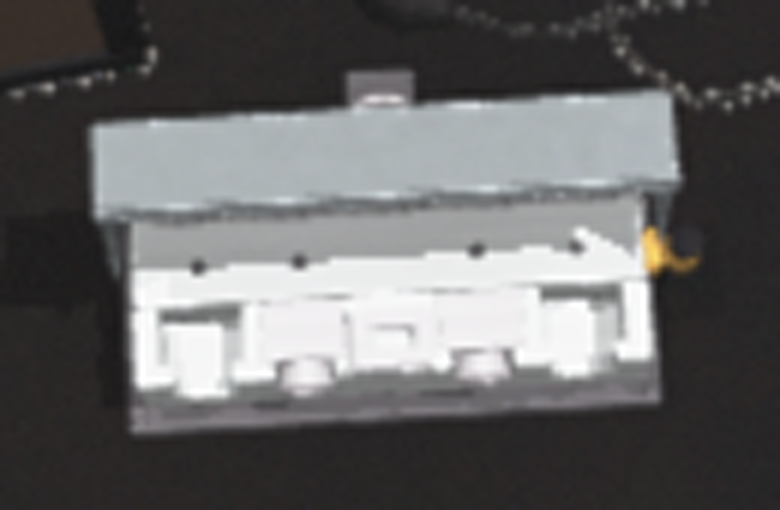

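View pics/t2.png

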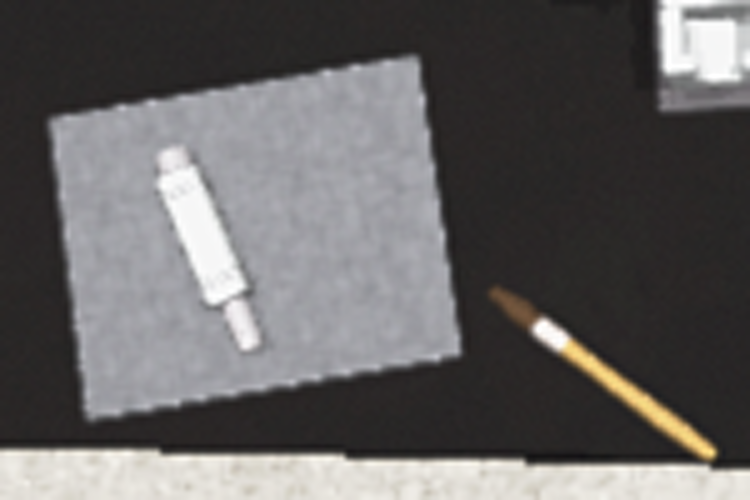

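View pics/s1.png

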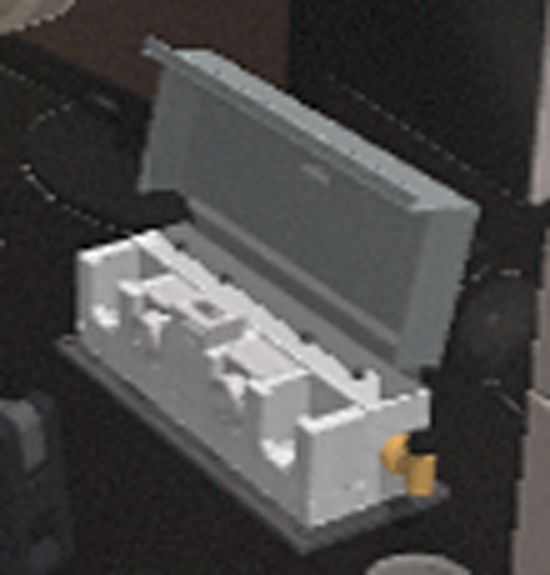

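```bash
python3 - <<'E'
from h import *
im=cv2.imread("pics/top0.png"); g=cv2.cvtColor(im,cv2.COLOR_BGR2GRAY).astype(float)
# foot plate front edge: per column, scan from below upward for half-transition dark->grey
def cross(sig,th):
    for i in range(len(sig)-1):
        if sig[i]<th<=sig[i+1]: return i+(th-sig[i])/(sig[i+1]-sig[i])
pts=[]
for u in range(245,328):
    s=g[:,u][215:190:-1]; t=cross(s,(40+100)/2)
    pts.append((u,215-t))
pts=np.array(pts,np.float32); vx,vy,x0,y0=cv2.fitLine(pts,cv2.DIST_HUBER,0,.01,.01).ravel()
print("front",vx,vy,x0,y0, np.round(pts[::10],2).tolist())
L=[];R=[]
for v in range(196,204):
    s=g[v]; 
    t=cross(s[232:250],70); L.append((232+t,v))
    t=cross(s[340:320:-1],70); R.append((340-t,v))
print(L,R)
W=np.array([onz("top",u,y0+(u-x0)*vy/vx,0.008) for u in(242,330)]);print(W)
d=W[0]-W[1]; print("yaw deg",np.degrees(np.arctan2(-d[0],d[1])))
for nm,u,v in [("L",L[4][0],200),("R",R[4][0],200)]: print(nm,onz("top",u,v,.008))
E
```

```text
front 0.99818677 -0.060193148 298.4 203.72241 [[245.0, 206.9600067138672], [255.0, 206.22999572753906], [265.0, 205.8000030517578], [275.0, 204.94000244140625], [285.0, 204.5399932861328], [295.0, 203.9199981689453], [305.0, 203.10000610351562], [315.0, 202.8800048828125], [325.0, 202.05999755859375]]Traceback (most recent call last):
  File "<stdin>", line 17, in <module>
TypeError: unsupported operand type(s) for -: 'int' and 'NoneType'
```

```bash
python3 - <<'E'
from h import *
im=cv2.imread("pics/top0.png"); g=cv2.cvtColor(im,cv2.COLOR_BGR2GRAY).astype(int)
for v in range(182,210,2): print(v,g[v,236:248],g[v,322:336])
def fl(u): return 203.72241+(u-298.4)*(-0.060193148/0.99818677)
W=np.array([onz("top",u,fl(u),0.008) for u in(242,330)]);print(W)
d=W[0]-W[1]; print("yaw deg",np.degrees(np.arctan2(-d[0],d[1])))
E
```

```text
182 [ 32  30  31  37  58 122 213 240 241 246 246 246] [146 184 248 247 247 231 113  39  32  35  36  36  35  35]
184 [ 31  32  28  32  53 115 215 251 247 247 247 247] [119 158 242 248 248 252 132  41  34  38  38  37  38  36]
186 [ 31  32  30  29  49  98 164 229 242 239 205 183] [190 160 229 248 248 251 134  51  35  36  39  37  36  36]
188 [ 31  31  31  29  52 121 223 250 248 248 183 132] [196 161 226 248 248 252 164  68  36  36  36  39  39  39]
190 [ 37  29  28  30  47 105 198 251 247 246 219 223] [196 166 213 248 248 251 199  89  39  38  39  40  39  40]
192 [ 38  32  29  29  49 102 194 251 248 247 219 200] [231 248 247 247 248 250 204  96  40  39  41  42  40  41]
194 [ 32  32  29  29  46 101 196 252 248 247 221 208] [155 227 229 227 226 222 169 111  48  37  40  39  39  39]
196 [ 32  31  30  30  39  77 173 253 248 246 245 244] [137 121 117 118 118 116 109 101  47  38  39  38  40  38]
198 [ 36  32  31  31  38  76 172 255 252 251 251 251] [114 112 111 111 109 106 104  97  52  37  38  39  39  40]
200 [ 38  32  32  29  36  59  94 122 130 129 121 121] [123 124 119 110 107 103 125 112  59  36  38  39  39  39]
202 [ 38  32  31  32  36  59  91  95 105 115 110 114] [79 79 75 72 69 71 69 65 43 38 38 40 40 40]
204 [ 40  40  39  39  40  67 116 123 117 122 120 107] [38 37 39 37 39 38 38 38 38 40 39 39 38 41]
206 [ 39  40  40  38  40  69 120 125 121 121 118 115] [39 41 40 40 40 41 40 39 39 40 40 41 41 39]
208 [41 37 38 39 39 39 40 41 40 39 40 39] [40 39 41 39 41 39 40 41 41 41 40 41 39 40]
[[ 0.53802127  0.01704072  0.008     ]
 [ 0.56035435 -0.24101034  0.008     ]]
yaw deg 4.946348437306503
```

```bash
python3 - <<'E'
from h import *
def fl(u): return 203.72241+(u-298.4)*(-0.060193148/0.99818677)
# intersections corners on z=0 : left u~241.15@205, right u~329.8@200
P=onz("top",241.2,205,0);Q=onz("top",329.8,200,0)
W=np.array([onz("top",u,fl(u),0.0) for u in(242,329)])
d=W[0]-W[1]; y=d/np.linalg.norm(d); x=np.array([y[1],-y[0],0]); yaw=np.arctan2(x[1],x[0]); print("yaw",np.degrees(yaw))
print("span",(P-Q)@y)
mid_y=((P+Q)/2)@y; fx=W[0]@x
O=x*(fx+.052)+y*mid_y; print("origin",O)
def T(p): return O+x*p[0]+y*p[1]+np.array([0,0,p[2]])
# check against both views: draw predicted features
for n,box,k in(("top",(220,135,350,220),6),("scene",(260,150,370,265),6)):
    im=cv2.imread(f"pics/{n}0.png")
    x0,y0,x1,y1=box
    c=cv2.resize(im[y0:y1,x0:x1],None,fx=k,fy=k,interpolation=cv2.INTER_CUBIC)
    def px(p): q=(proj(n,T(p))+.5-np.array([x0,y0]))*k; return tuple(int(round(a)) for a in q)
    for z,col in((0,(0,0,255)),(.008,(0,255,0))):
        cs=[px((a,b,z)) for a,b in((-.052,.131),(-.052,-.131),(.052,-.131),(.052,.131))]
        cv2.polylines(c,[np.array(cs)],True,col,1)
    cs=[px((-.040,b,zz)) for b,zz in((.121,.008),(-.121,.008),(-.121,.072),(.121,.072))]
    cv2.polylines(c,[np.array(cs)],True,(255,0,0),1)
    for s in (.042,-.042):
        for xx in (-.042,):
            cv2.polylines(c,[np.array([px((xx,s+.014*np.cos(t),.05+.014*np.sin(t))) for t in np.linspace(0,6.28,30)])],True,(255,0,255),1)
            cv2.polylines(c,[np.array([px((xx,s+.009*np.cos(t),.05+.009*np.sin(t))) for t in np.linspace(0,6.28,30)])],True,(0,160,255),1)
    cv2.imwrite(f"pics/ov_{n}.png",c)
E
```

```text
yaw 4.9463484373065025
span 0.2622972651228675
origin [ 0.60221094 -0.10634812  0.        ]
```

View pics/ov_top.png

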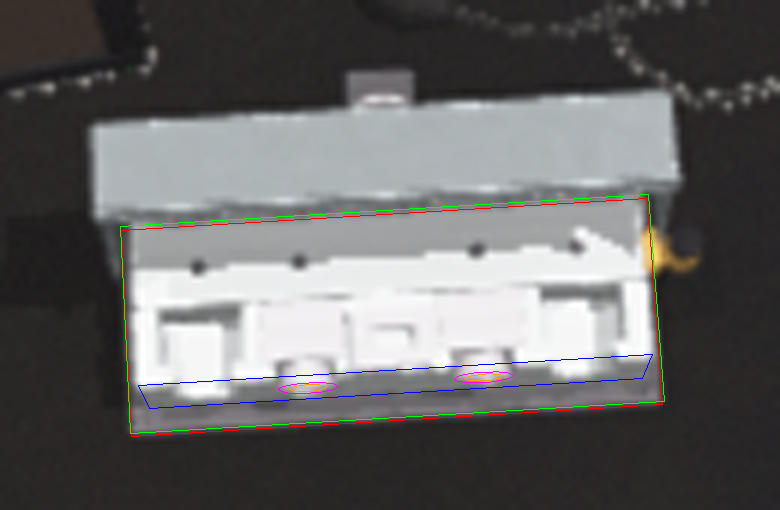

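View pics/ov_scene.png

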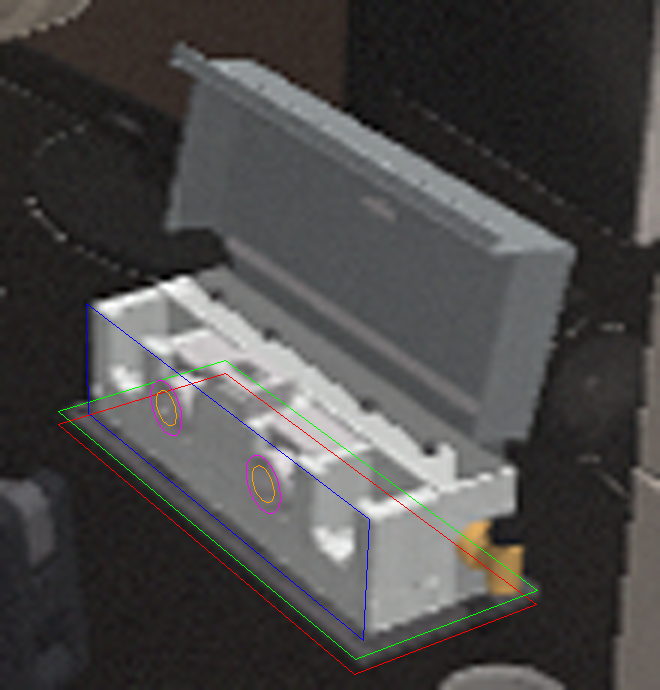

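```bash
python3 - <<'E'
from h import *
y=None
yaw=np.radians(4.946); x=np.array([np.cos(yaw),np.sin(yaw),0]); yv=np.array([-np.sin(yaw),np.cos(yaw),0]); O=np.array([.60221,-.10635,0])
def T(p): return O+x*p[0]+yv*p[1]+np.array([0,0,p[2]])
im=cv2.imread("pics/scene0.png")
x0,y0,x1,y1=270,195,330,255;k=10
c=cv2.resize(im[y0:y1,x0:x1],None,fx=k,fy=k,interpolation=cv2.INTER_CUBIC)
c=np.clip(c.astype(float)*1.3,0,255).astype(np.uint8); d=c.copy()
def px(p): q=(proj("scene",T(p))+.5-np.array([x0,y0]))*k; return tuple(int(round(a)) for a in q)
for s in (.042,-.042):
  cv2.polylines(d,[np.array([px((-.042,s+.014*np.cos(t),.05+.014*np.sin(t))) for t in np.linspace(0,6.28,30)])],True,(255,0,255),1)
  cv2.polylines(d,[np.array([px((-.042,s+.009*np.cos(t),.05+.009*np.sin(t))) for t in np.linspace(0,6.28,30)])],True,(0,160,255),1)
cv2.imwrite("pics/z1.png",c);cv2.imwrite("pics/z2.png",d)
E
```

```text
(no output)
```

View pics/z1.png

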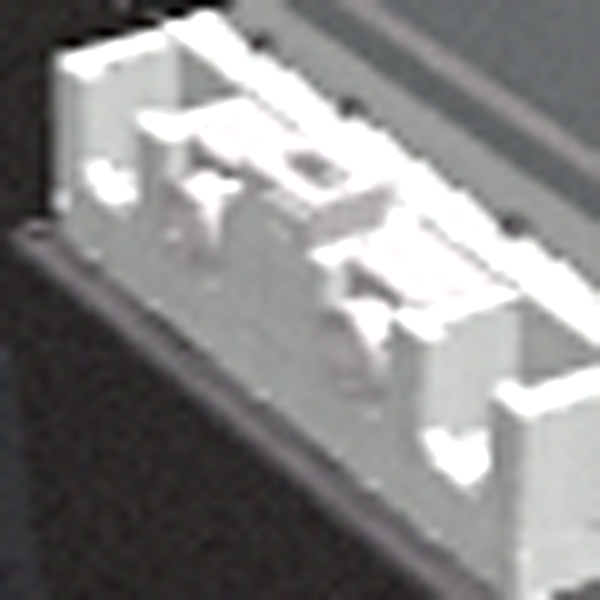

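View pics/z2.png

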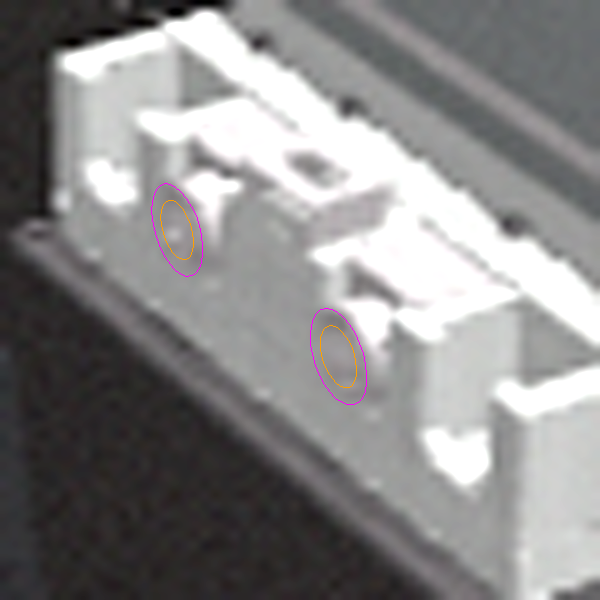

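```bash
cat > gauge.py <<'E'
from h import *
def gauge(im=None):
    im=env.get_image("top")[...,::-1] if im is None else im
    s=im[195:275,115:205].min(axis=2); k=6
    s=cv2.resize(s,None,fx=k,fy=k,interpolation=cv2.INTER_CUBIC)
    m=(s>200).astype(np.uint8)
    n,l,st,ce=cv2.connectedComponentsWithStats(m); i=1+np.argmax(st[1:,4])
    ys,xs=np.nonzero(l==i); P=np.stack([(xs+.5)/k-.5+115,(ys+.5)/k-.5+195],1)
    W=np.array([onz("top",u,v,.027)[:2] for u,v in P[::5]])
    c=W.mean(0); U,S,V=np.linalg.svd(W-c,full_matrices=False); d=V[0]
    t=(W-c)@d; w=(W-c)@V[1]
    # width profile
    b=np.arange(t.min(),t.max(),.004)
    for a in b: 
        q=w[(t>=a)&(t<a+.004)]; print(round(a*1000,1),round(float(np.ptp(q))*1000,1),round(float(q.min()+q.max())*500,1))
    print("c",c,"d",d,"len",np.ptp(t))
    return c,d
if __name__=="__main__": gauge(cv2.imread("pics/top0.png"))
E
python3 gauge.py
```

```text
-49.6 13.2 -0.5
-45.6 13.5 -0.8
-41.6 12.7 -1.0
-37.6 20.6 -0.5
-33.6 23.1 0.5
-29.6 22.3 0.3
-25.6 22.1 0.2
-21.6 23.2 0.4
-17.6 22.7 -0.1
-13.6 23.0 -0.1
-9.6 22.7 0.1
-5.6 22.9 0.3
-1.6 23.8 0.2
2.4 22.9 0.0
6.4 22.8 -0.3
10.4 22.6 -0.1
14.4 22.9 0.1
18.4 22.7 -0.2
22.4 22.6 -0.3
26.4 21.9 -0.1
30.4 21.9 -0.4
34.4 23.3 0.0
38.4 22.4 -0.4
42.4 19.3 -0.0
c [0.46108537 0.28037418] d [-0.9012993  -0.43319693] len 0.09396016523581163
```

```bash
python3 - <<'E'
from h import *
N=onz("top",110+172/5-.5,185+146/5-.5,.015+.006);G=onz("top",110+250/5-.5,185+352/5-.5,.015+.004)
d=(G-N)/np.linalg.norm(G-N);print(np.linalg.norm(G-N),d,N+d*.054,G-d*.072)
c=np.array([.46109,.28037]);e=np.array([-.9013,-.4332]);print(c+e*.003, np.degrees(np.arctan2(e[1],e[0])))
# pad corners
for u,v in((48,118),(418,55),(462,354),(88,420)): print(onz("top",110+u/5-.5,185+v/5-.5,.003))
# brush
print(onz("top",208,243,.005),onz("top",253,276,.005))
E
```

```text
0.12944103514271674 [-0.91393859 -0.40555828 -0.01545105] [0.46001263 0.27895868 0.02016564] [0.45686773 0.27756314 0.02011248]
[0.4583861 0.2790704] -154.32924183621674
[0.52667701 0.38059333 0.003     ]
[0.56995621 0.16369521 0.003     ]
[0.39405489 0.12875441 0.003     ]
[0.35015873 0.34411526 0.003     ]
[0.43016149 0.11241024 0.005     ] [ 0.33826188 -0.02213853  0.005     ]
```

Request:
{"name": "play_rows", "arguments": {"travel": [[0.5,1.5,0],[0.9,3,0],[1.1,3.8,0],[1.1,3.8,0],[1.1,3.8,0],[1.1,3.8,0],[1.1,3.8,0],[1.1,3.8,0],[1.1,3.8,0],[1.1,3.8,0],[1.1,3.8,0],[1.1,3.8,0]], "rotation": [[0,0,0],[0,0,0],[0,0,0],[0,0,0],[0,0,0],[0,0,0],[0,0,0],[0,0,0],[0,0,0],[0,0,0],[0,0,0],[0,0,0]], "claw": [6,6,6,6,6,6,6,6,6,6,6,6], "squeeze": 40}}

```text
time_s: 1.1
position: [0.3578, -0.057, 0.2259]
tool_rot: [[-0.003, 0.418, -0.908], [0.007, -0.908, -0.418], [-1.0, -0.007, -0.0]]
ft_force: [1.8, -0.7, -0.5]
grip_width: 0.06
```

Request:
{"name": "play_rows", "arguments": {"travel": [[1.1,3.8,0],[1.1,3.8,0],[1.1,3.8,0],[1.1,3.8,0],[1.1,3.7,-1],[1.1,3.7,-1.5],[1.1,3.5,-1.5],[1,3,-1.5],[0.8,2,-1.5],[0.5,1.5,-1],[0,0,0],[0,0,0]], "rotation": [[0,0,0],[0,0,0],[0,0,0],[0,0,0],[0,0,0],[0,0,0],[0,0,0],[0,0,0],[0,0,0],[0,0,0],[0,0,0],[0,0,0]], "claw": [6,6,6,6,6,6,6,6,6,6,6,6]}}

```text
time_s: 2.1
position: [0.4562, 0.293, 0.1406]
tool_rot: [[-0.003, 0.427, -0.904], [0.006, -0.904, -0.427], [-1.0, -0.006, 0.001]]
ft_force: [0.1, 0.7, -0.2]
grip_width: 0.0602
```

```bash
python3 - <<'E'
from h import *
o=env.observe(); print(o["position"],o["tool_rot"],o["q"])
im=crop("top",60,160,260,310,4,"pics/g1.png"); crop("scene",100,100,340,300,3,"pics/g1s.png")
E
```

```text
[0.45617208 0.29295945 0.1406184 ] [[-3.21389913e-03  4.27392567e-01 -9.04060432e-01]
 [ 5.54132286e-03 -9.04043609e-01 -4.27404313e-01]
 [-9.99979482e-01 -6.38332509e-03  5.37184768e-04]] [20.01601507 25.80948804 83.94576133  0.38378998 70.30950691 84.58364716]
```

View pics/g1.png

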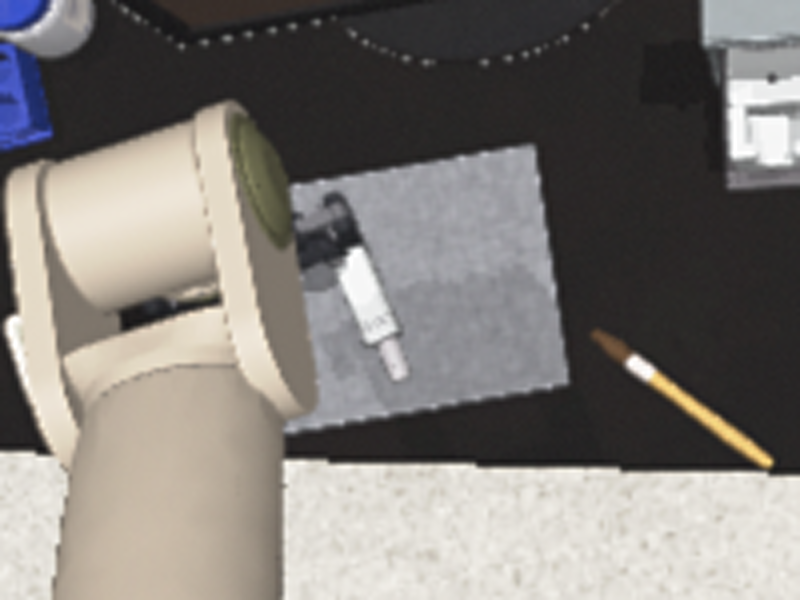

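View pics/g1s.png

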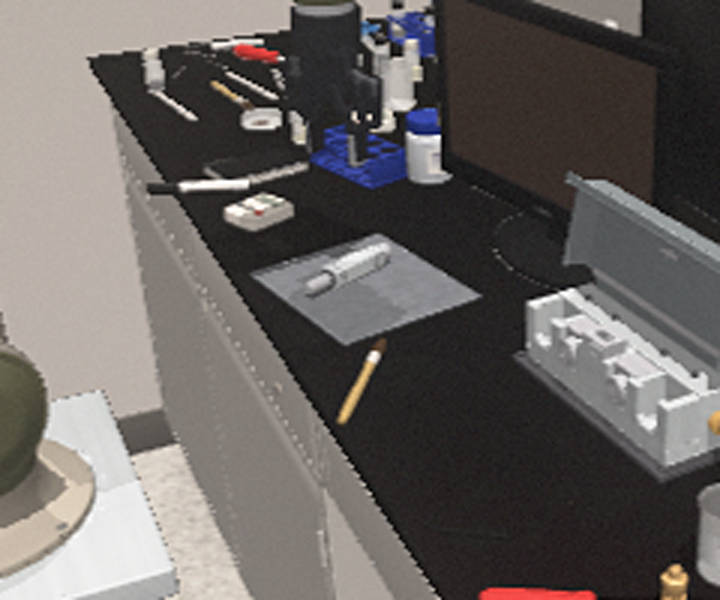

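Request:
{"name": "play_rows", "arguments": {"travel": [[0.1,-0.7,-1.5],[0.1,-0.7,-2],[0,0,-2],[0,0,-2],[0,0,-1.5],[0,0,-1],[0,0,-0.5],[0,0,0],[0,0,0]], "rotation": [[-0.0055,-0.003,0.003],[0,0,0],[0,0,0],[0,0,0],[0,0,0],[0,0,0],[0,0,0],[0,0,0],[0,0,0]], "claw": [6,6,6,6,6,6,6,6,6]}}

```text
time_s: 2.95
position: [0.4615, 0.2695, 0.0421]
tool_rot: [[0.016, 0.419, -0.908], [0.004, -0.908, -0.419], [-1.0, 0.003, -0.016]]
ft_force: [0.4, -0.7, -0.5]
grip_width: 0.0599
```

```bash
cat > to.py <<'E'
import sys
from h import *
from scipy.spatial.transform import Rotation as R
def Rt(zdeg,pitch=0):
    a=np.radians(zdeg); z=np.array([np.cos(a),np.sin(a),0]); x=np.array([0,0,-1.]); return np.stack([x,np.cross(z,x),z],1)
def to(p,zdeg):
    o=env.observe(); d=(np.array(p)-o["position"])*100
    w=R.from_matrix(Rt(zdeg)@o["tool_rot"].T).as_rotvec()
    print("pos",np.round(o["position"],4),"t",round(o["time_s"],2),"F",np.round(o["ft_force"],1),"grip",round(o["grip_width"],4),"q6",round(o["q"][5],1))
    print("delta cm",np.round(d,2),"rot",np.round(w,4))
if __name__=="__main__":
    a=list(map(float,sys.argv[1:])); to(a[:3],a[3])
E
python3 to.py .4585 .279 .006 -154.5
```

```text
pos [0.4615 0.2695 0.0421] t 2.95 F [ 0.4 -0.7 -0.5] grip 0.0599 q6 82.9
delta cm [-0.3   0.95 -3.61] rot [-0.004   0.016   0.0125]
```

Request:
{"name": "play_rows", "arguments": {"travel": [[-0.1,0.3,-0.6],[-0.1,0.3,-0.8],[-0.1,0.3,-0.8],[0,0,-0.6],[0,0,-0.4],[0,0,0],[0,0,0]], "rotation": [[-0.004,0.016,0.0125],[0,0,0],[0,0,0],[0,0,0],[0,0,0],[0,0,0],[0,0,0]], "claw": [6,6,6,6,6,6,6]}}

```text
time_s: 3.53
position: [0.4592, 0.2796, 0.0092]
tool_rot: [[0.002, 0.432, -0.902], [0.001, -0.902, -0.432], [-1.0, 0.0, -0.003]]
ft_force: [0.1, 0.6, 0.9]
grip_width: 0.0601
```

```bash
python3 to.py .4585 .279 .006 -154.5; python3 gauge.py | tail -1
```

```text
pos [0.4592 0.2796 0.0092] t 3.53 F [0.1 0.6 0.9] grip 0.0601 q6 83.1
delta cm [-0.07 -0.06 -0.32] rot [-0.0009  0.0025 -0.0014]
c [0.46108537 0.28037418] d [-0.9012993  -0.43319693] len 0.09396016523581163
```

Request:
{"name": "play_rows", "arguments": {"travel": [[-0.05,-0.05,-0.2],[0,0,0],[0,0,0],[0,0,0],[0,0,0],[0,0,0],[0,0,0],[0,0,0]], "rotation": [[0,0.0025,-0.0014],[0,0,0],[0,0,0],[0,0,0],[0,0,0],[0,0,0],[0,0,0],[0,0,0]], "claw": [5,3,1.5,1.5,1.5,1.5,1.5,1.5], "squeeze": 60}}

```text
time_s: 4.2
position: [0.4587, 0.2789, 0.0075]
tool_rot: [[0.0, 0.43, -0.903], [0.001, -0.903, -0.43], [-1.0, -0.001, -0.001]]
ft_force: [0.4, 0.8, -0.4]
grip_width: 0.0224
```

```bash
python3 to.py .4585 .279 .006 -154.5;python3 -c "
from h import *
print(env.observe()['tool_rot'])"
```

```text
pos [0.4587 0.2789 0.0075] t 4.2 F [ 0.4  0.8 -0.4] grip 0.0224 q6 83.1
delta cm [-0.02  0.01 -0.15] rot [-0.001   0.0001  0.0004]
[[ 1.09027432e-04  4.30154600e-01 -9.02755232e-01]
 [ 9.83783059e-04 -9.02754846e-01 -4.30154297e-01]
 [-9.99999510e-01 -8.41216685e-04 -5.21603851e-04]]
```

Request:
{"name": "play_rows", "arguments": {"travel": [[0,0,0.8],[0,0,1.5],[0,0,2],[0,0,2],[0,0,2],[0,-0.5,1.5],[0,-1,1],[0,-1.5,0.5],[0,-1.5,0],[0,-1.5,0],[0,-1.5,0],[0,-1.5,0]], "rotation": [[0,0,0],[0,0,0],[0,0,0],[0,0,0],[0,0,0.06],[0,0,0.1],[0,0,0.12],[0,0,0.12],[0,0,0.12],[0,0,0.12],[0,0,0.12],[0,0,0.12]], "claw": [1.5,1.5,1.5,1.5,1.5,1.5,1.5,1.5,1.5,1.5,1.5,1.5]}}

```text
time_s: 5.2
position: [0.4565, 0.1873, 0.1321]
tool_rot: [[0.005, 0.978, -0.211], [-0.001, -0.211, -0.978], [-1.0, 0.005, -0.0]]
ft_force: [-1.2, -0.3, -1.9]
grip_width: 0.0228
```

```bash
python3 to.py .4452 -.0778 .12 4.95
```

```text
pos [0.4565 0.1873 0.1321] t 5.2 F [-1.2 -0.3 -1.9] grip 0.0228 q6 20.8
delta cm [ -1.13 -26.51  -1.21] rot [-0.0042  0.004   1.8694]
```

Request:
{"name": "play_rows", "arguments": {"travel": [[0,-1.7,0],[-0.1,-1.7,0],[-0.1,-1.7,0],[-0.1,-1.7,0],[-0.1,-1.7,0],[-0.1,-1.7,0],[-0.1,-1.7,0],[-0.1,-1.7,0],[-0.1,-1.7,0],[-0.1,-1.7,0],[-0.1,-1.5,0],[-0.1,-1.5,0]], "rotation": [[0,0,0.122],[0,0,0.122],[0,0,0.122],[0,0,0.122],[0,0,0.122],[0,0,0.122],[0,0,0.122],[0,0,0.122],[0,0,0.122],[0,0,0.122],[0,0,0.122],[0,0,0.122]], "claw": [1.5,1.5,1.5,1.5,1.5,1.5,1.5,1.5,1.5,1.5,1.5,1.5]}}

```text
time_s: 6.2
position: [0.4424, -0.0222, 0.1392]
tool_rot: [[0.005, 0.28, 0.96], [0.007, 0.96, -0.28], [-1.0, 0.008, 0.002]]
ft_force: [0.4, 0.1, -1.7]
grip_width: 0.0223
```

```bash
python3 to.py .4452 -.0778 .12 4.95
```

```text
pos [ 0.4424 -0.0222  0.1392] t 6.2 F [ 0.4  0.1 -1.7] grip 0.0223 q6 -92.5
delta cm [ 0.28 -5.56 -1.92] rot [-0.0082  0.0033  0.3698]
```

Request:
{"name": "play_rows", "arguments": {"travel": [[0.1,-1.5,-0.5],[0.1,-1.2,-0.5],[0.1,-1,-0.5],[0,-0.7,-0.4],[0,0,0],[0,0,0],[0,0,0]], "rotation": [[0,0,0.12],[0,0,0.1],[0,0,0.08],[0,0,0.05],[0,0,0],[0,0,0],[0,0,0]], "claw": [1.5,1.5,1.5,1.5,1.5,1.5,1.5]}}

```text
time_s: 6.78
position: [0.4449, -0.0708, 0.1234]
tool_rot: [[0.006, -0.083, 0.997], [0.007, 0.997, 0.083], [-1.0, 0.007, 0.006]]
ft_force: [0.8, -0.6, -2.4]
grip_width: 0.0223
```

```bash
python3 to.py .4452 -.0778 .12 4.95; python3 - <<'E'
from h import *
crop("top",220,135,350,265,5,"pics/a1.png"); crop("scene",200,150,360,300,5,"pics/a1s.png")
E
```

```text
pos [ 0.4449 -0.0708  0.1234] t 6.78 F [ 0.8 -0.6 -2.4] grip 0.0223 q6 -119.5
delta cm [ 0.03 -0.7  -0.34] rot [-0.0073  0.0057  0.0035]
```

View pics/a1.png

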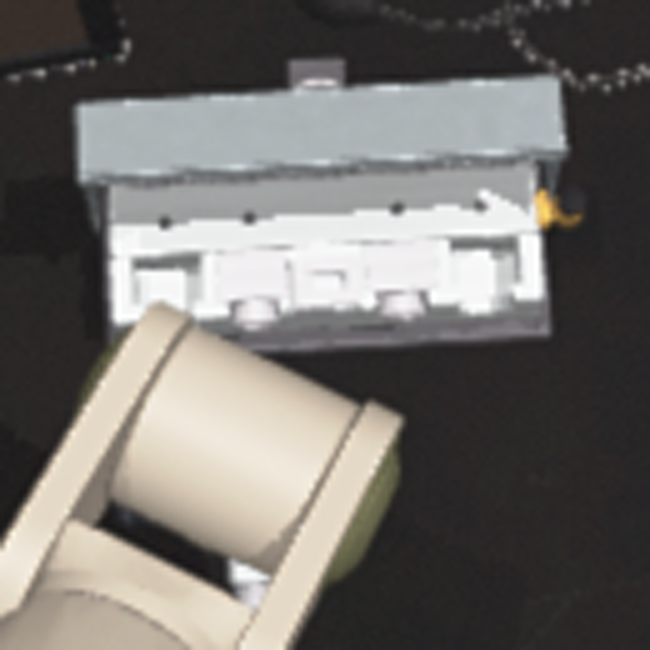

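View pics/a1s.png

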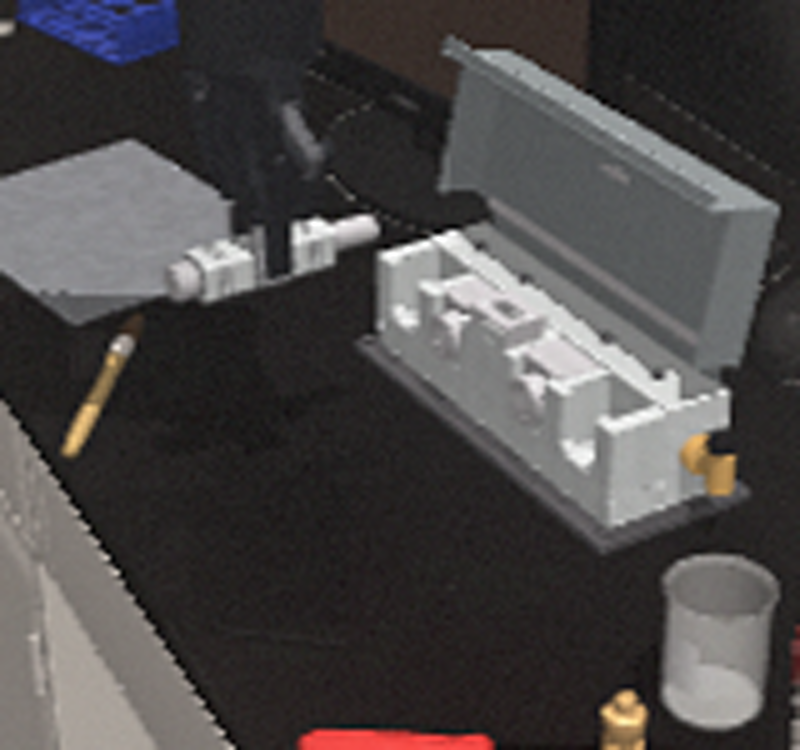

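```bash
cat > ov.py <<'E'
from h import *
import sys
out=sys.argv[1]; off=float(sys.argv[2]) if len(sys.argv)>2 else 0
o=env.observe(); T=o["tool_rot"];p=o["position"]
sgn=1
mid=p-T[:,0]*.0075+T[:,2]*off
im=env.get_image("scene")[...,::-1]
k=8; u0,v0=(proj("scene",mid)-np.array([30,30])).astype(int); 
c=cv2.resize(im[v0:v0+75,u0:u0+100],None,fx=k,fy=k,interpolation=cv2.INTER_CUBIC); d=c.copy()
def px(q): return tuple(int(round(a)) for a in (proj("scene",q)+.5-np.array([u0,v0]))*k)
def ring(x,r): cv2.polylines(d,[np.array([px(mid+T[:,2]*x+r*(np.cos(t)*T[:,0]+np.sin(t)*T[:,1])) for t in np.linspace(0,6.28,24)])],True,(0,0,255),1)
ring(.072,.006);ring(.069,.008);ring(.04,.008);ring(-.04,.0105);ring(-.054,.0105)
for x in(-.04,.04):
    cv2.polylines(d,[np.array([px(mid+T[:,2]*x+a*T[:,0]*.012+b*T[:,1]*.012) for a,b in((1,1),(1,-1),(-1,-1),(-1,1))])],True,(0,255,0),1)
cv2.imwrite(out,d)
E
python3 ov.py pics/a2.png
```

View pics/a2.png

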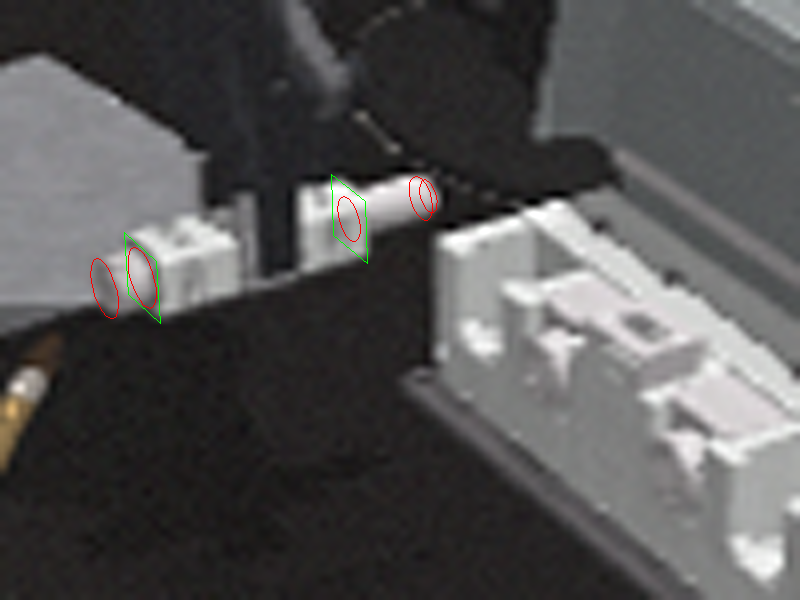

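```bash
python3 - <<'E'
from h import *
im=cv2.imread("pics/scene0.png")
x0,y0,x1,y1=265,190,355,265;k=8
c=cv2.resize(im[y0:y1,x0:x1],None,fx=k,fy=k,interpolation=cv2.INTER_CUBIC)
c=np.clip(255*(c/255.)**.55,0,255).astype(np.uint8)
yaw=np.radians(4.946); x=np.array([np.cos(yaw),np.sin(yaw),0]); yv=np.array([-np.sin(yaw),np.cos(yaw),0]); O=np.array([.60221,-.10635,0])
def px(p): q=(proj("scene",O+x*p[0]+yv*p[1]+np.array([0,0,p[2]]))+.5-np.array([x0,y0]))*k; return tuple(int(round(a)) for a in q)
for z,col in((0,(0,0,255)),(.008,(0,255,0))):
    cv2.polylines(c,[np.array([px((a,b,z)) for a,b in((-.052,.131),(-.052,-.131),(.052,-.131))])],False,col,1)
cv2.polylines(c,[np.array([px((-.040,b,.008)) for b in(.121,-.121)])],False,(255,0,0),1)
cv2.imwrite("pics/f1.png",c)
E
```

```text
(no output)
```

View pics/f1.png

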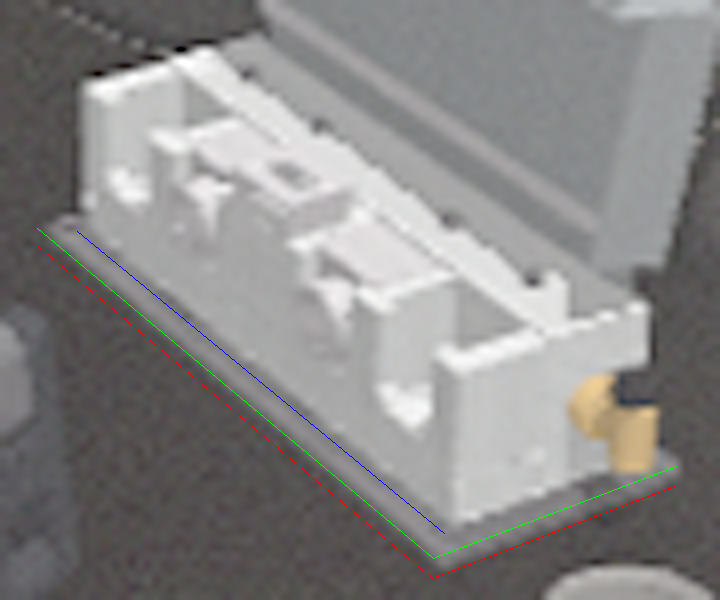

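Request:
{"name": "play_rows", "arguments": {"travel": [[0,-0.3,-0.5],[0.2,-0.3,-1],[0.4,0,-1.5],[0.5,0,-1.5],[0.5,0,-1.5],[0.3,0,-1],[0.1,0,-0.5],[0,0,0],[0,0,0]], "rotation": [[-0.0073,0.0057,0.0035],[0,0,0],[0,0,0],[0,0,0],[0,0,0],[0,0,0],[0,0,0],[0,0,0],[0,0,0]], "claw": [1.5,1.5,1.5,1.5,1.5,1.5,1.5,1.5,1.5]}}

```text
time_s: 7.68
position: [0.4663, -0.0757, 0.0447]
tool_rot: [[0.001, -0.09, 0.996], [-0.004, 0.996, 0.09], [-1.0, -0.004, 0.0]]
ft_force: [-0.4, 0.4, -1.0]
grip_width: 0.0226
```

```bash
python3 to.py .4651 -.0761 .0425 4.95
```

```text
pos [ 0.4663 -0.0757  0.0447] t 7.68 F [-0.4  0.4 -1. ] grip 0.0226 q6 -118.5
delta cm [-0.12 -0.04 -0.22] rot [ 0.0044  0.0007 -0.0034]
```

Request:
{"name": "play_rows", "arguments": {"travel": [[-0.05,-0.05,-0.2],[0,0,0],[0,0,0]], "rotation": [[0.0044,0.001,-0.0034],[0,0,0],[0,0,0]], "claw": [1.5,1.5,1.5]}}

```text
time_s: 7.93
position: [0.466, -0.0763, 0.0438]
tool_rot: [[0.001, -0.086, 0.996], [-0.001, 0.996, 0.086], [-1.0, -0.001, 0.001]]
ft_force: [-0.5, -0.9, -1.6]
grip_width: 0.0226
```

```bash
python3 to.py .4651 -.0761 .0425 4.95;python3 ov.py pics/a3.png; python3 - <<'E'
from h import *
crop("top",220,135,350,265,5,"pics/a3t.png")
E
```

```text
pos [ 0.466  -0.0763  0.0438] t 7.93 F [-0.5 -0.9 -1.6] grip 0.0226 q6 -118.7
delta cm [-0.09  0.02 -0.13] rot [0.0005 0.0014 0.0002]
```

View pics/a3.png

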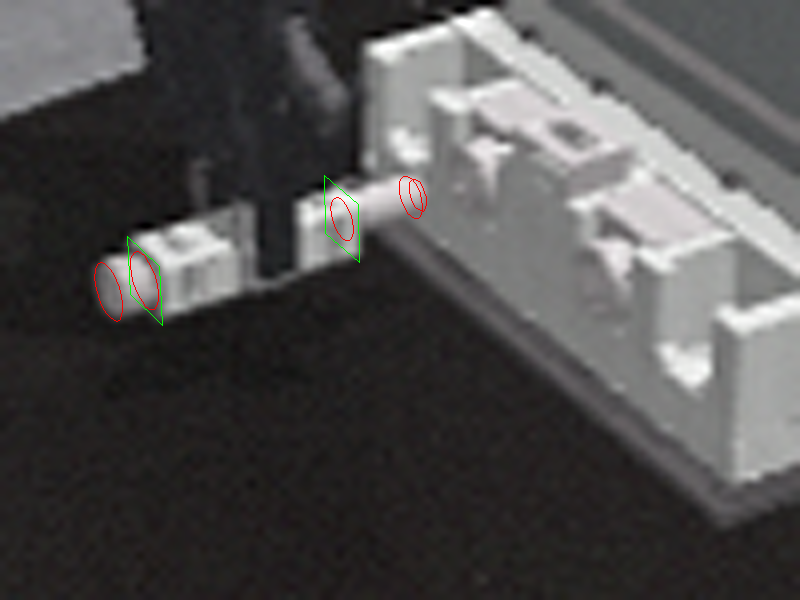

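View pics/a3t.png

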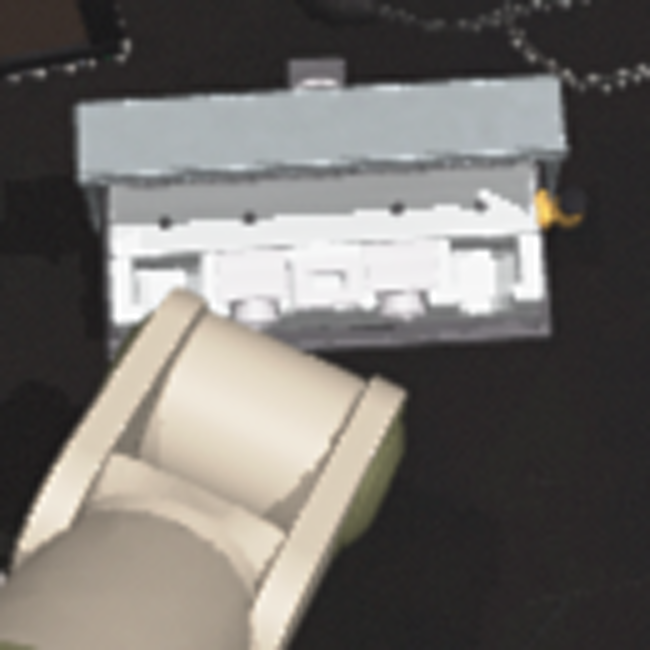

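```bash
python3 - <<'E'
from h import *
yaw=np.radians(4.946); x=np.array([np.cos(yaw),np.sin(yaw),0]); yv=np.array([-np.sin(yaw),np.cos(yaw),0]); O=np.array([.60221,-.10635,0])
im=cv2.imread("pics/scene0.png"); g=cv2.cvtColor(im,cv2.COLOR_BGR2GRAY).astype(float)
# profiles perpendicular to the front foot edge, averaged along the edge
def P(a,b,z): return O+x*a+yv*b+np.array([0,0,z])
from scipy.ndimage import map_coordinates
def prof(pfun,rng):
    # pfun(s)-> world, edge; sample along world offset direction given
    out=[]
    for t in rng:
        px=np.array([proj("scene",pfun(s,t)) for s in np.linspace(-1,1,60)])
        out.append(map_coordinates(g,[px[:,1],px[:,0]],order=1).mean())
    return np.array(out)
r=np.arange(-.012,.018,.001)
f=prof(lambda s,t:P(-.052+t,s*.11,0),r)
print("front edge (t mm: along unit x)"); print([(int(a*1000+.5*np.sign(a)),round(b)) for a,b in zip(r,f)])
f=prof(lambda s,t:P(s*.03-.015,-.131+t,0),r)
print("right edge"); print([(int(a*1000+.5*np.sign(a)),round(b)) for a,b in zip(r,f)])
# saddle right face bottom & vertical front right edge
f=prof(lambda s,t:P(-.040,-.121+t,.035+s*.02),r)
print("vertical corner"); print([(int(a*1000+.5*np.sign(a)),round(b)) for a,b in zip(r,f)])
f=prof(lambda s,t:P(-.040+t,s*.11,0.008),r)
print("face/foot junction along x"); print([(int(a*1000+.5*np.sign(a)),round(b)) for a,b in zip(r,f)])
for n,q in(("foot corner",(438,570)),("saddle corner",(455,522))):
    z=0 if n[0]=="f" else .008
    w=onz("scene",265+q[0]/8-.5,190+q[1]/8-.5,z)-O; print(n,w@x,w@yv)
E
```

```text
front edge (t mm: along unit x)
[(-12, 32), (-11, 32), (-10, 32), (-9, 32), (-8, 32), (-7, 33), (-6, 32), (-5, 32), (-4, 32), (-3, 32), (-2, 32), (-1, 32), (0, 32), (1, 32), (2, 32), (3, 33), (4, 35), (5, 39), (6, 44), (7, 49), (8, 56), (9, 63), (10, 71), (11, 78), (12, 83), (13, 87), (14, 87), (15, 86), (16, 84), (17, 81)]Traceback (most recent call last):
  File "<stdin>", line 17, in <module>
  File "<stdin>", line 11, in prof
  File "h.py", line 10, in proj
    c,f=cam(n); q=c["rotation"].T@(np.asarray(p)-c["eye"]); return np.array([c["cx"]+f*q[0]/q[2],c["cy"]+f*q[1]/q[2]])
        ~~~^^^
  File "h.py", line 4, in cam
    c=env.camera_info(n); f=210/np.tan(np.radians(c["vertical_fov"]/2)); return c,f
ValueError: time passes only in moves, steps and waits
```

```bash
sed -i 's/^def cam(n):/import functools\n@functools.lru_cache\ndef cam(n):/' h.py; python3 - <<'E'
from h import *
yaw=np.radians(4.946); x=np.array([np.cos(yaw),np.sin(yaw),0]); yv=np.array([-np.sin(yaw),np.cos(yaw),0]); O=np.array([.60221,-.10635,0])
def P(a,b,z): return O+x*a+yv*b+np.array([0,0,z])
from scipy.ndimage import map_coordinates
for cam_ in("scene","top"):
    im=cv2.imread(f"pics/{cam_}0.png"); g=cv2.cvtColor(im,cv2.COLOR_BGR2GRAY).astype(float)
    def prof(name,pfun,rng):
        out=[]
        for t in rng:
            px=np.array([proj(cam_,pfun(s,t)) for s in np.linspace(-1,1,60)])
            out.append(map_coordinates(g,[px[:,1],px[:,0]],order=1).mean())
        print(cam_,name,[(int(round(a*1000)),int(round(b))) for a,b in zip(rng,out)])
    r=np.arange(-.010,.0105,.001)
    prof("foot top front edge, +x",lambda s,t:P(-.052+t,s*.11,.008),r)
    prof("foot top right edge, +y",lambda s,t:P(s*.03-.015,-.131+t,.008),r)
    if cam_=="scene":
        prof("vertical corner +y",lambda s,t:P(-.040,-.121+t,.035+s*.02),r)
        prof("junction +x",lambda s,t:P(-.040+t,s*.11,0.008),r)
        for n,q in(("foot corner",(438,570)),("saddle corner",(455,522))):
            z=0 if n[0]=="f" else .008
            w=onz("scene",265+q[0]/8-.5,190+q[1]/8-.5,z)-O; print(n,w@x,w@yv)
E
```

```text
scene foot top front edge, +x [(-10, 32), (-9, 32), (-8, 32), (-7, 32), (-6, 32), (-5, 32), (-4, 33), (-3, 35), (-2, 38), (-1, 43), (0, 49), (1, 55), (2, 63), (3, 70), (4, 77), (5, 83), (6, 87), (7, 87), (8, 86), (9, 84), (10, 82)]
scene foot top right edge, +y [(-10, 34), (-9, 36), (-8, 40), (-7, 46), (-6, 52), (-5, 58), (-4, 62), (-3, 66), (-2, 69), (-1, 73), (0, 76), (1, 78), (2, 78), (3, 78), (4, 77), (5, 77), (6, 77), (7, 79), (8, 83), (9, 89), (10, 99)]
scene vertical corner +y [(-10, 154), (-9, 155), (-8, 156), (-7, 153), (-6, 149), (-5, 143), (-4, 137), (-3, 131), (-2, 127), (-1, 123), (0, 120), (1, 117), (2, 115), (3, 115), (4, 116), (5, 117), (6, 117), (7, 117), (8, 120), (9, 124), (10, 129)]
scene junction +x [(-10, 63), (-9, 70), (-8, 77), (-7, 83), (-6, 87), (-5, 87), (-4, 86), (-3, 84), (-2, 82), (-1, 79), (0, 78), (1, 78), (2, 80), (3, 84), (4, 91), (5, 99), (6, 108), (7, 115), (8, 119), (9, 120), (10, 120)]
foot corner -0.04752599911119022 -0.128340002339262
saddle corner -0.033063384352981506 -0.1176704059657649
top foot top front edge, +x [(-10, 39), (-9, 38), (-8, 38), (-7, 38), (-6, 38), (-5, 40), (-4, 44), (-3, 51), (-2, 61), (-1, 74), (0, 89), (1, 104), (2, 113), (3, 117), (4, 116), (5, 113), (6, 110), (7, 107), (8, 105), (9, 103), (10, 103)]
top foot top right edge, +y [(-10, 41), (-9, 41), (-8, 40), (-7, 39), (-6, 39), (-5, 39), (-4, 39), (-3, 42), (-2, 46), (-1, 54), (0, 69), (1, 91), (2, 117), (3, 143), (4, 170), (5, 192), (6, 206), (7, 213), (8, 214), (9, 214), (10, 214)]
```

```bash
cat > un.py <<'E'
# usage: un.py  ux uy z zdegrel   (TCP target in unit frame, mm)
import sys
from h import *
from to import *
YAW=4.95; O=np.array([.60221,-.10635,0])
a=np.radians(YAW); X=np.array([np.cos(a),np.sin(a),0]);Y=np.array([-np.sin(a),np.cos(a),0])
def st():
    o=env.observe(); p=o["position"]-O
    F=o["ft_force"]
    print("TCP unit mm",np.round([p@X*1e3,p@Y*1e3,p[2]*1e3],2),"F unit",np.round([F@X,F@Y,F[2]],1))
if __name__=="__main__":
    st(); v=list(map(float,sys.argv[1:]))
    to(O+X*v[0]/1e3+Y*v[1]/1e3+np.array([0,0,v[2]/1e3]),YAW+v[3])
E
python3 un.py -134 42.7 42.5 0
```

```text
TCP unit mm [-133.1    41.66   43.74] F unit [-0.5  0.8 -2.3]
pos [ 0.466  -0.0763  0.0437] t 8.03 F [-0.6  0.7 -2.3] grip 0.0226 q6 -118.7
delta cm [-0.1   0.1  -0.12] rot [0.0006 0.0014 0.0002]
```

Request:
{"name": "play_rows", "arguments": {"travel": [[0.2,0.1,-0.1],[0.3,0.03,-0.05],[0.3,0.03,0],[0.2,0.02,0],[0.1,0.01,0],[0,0,0],[0,0,0]], "rotation": [[0.0006,0.0014,0],[0,0,0],[0,0,0],[0,0,0],[0,0,0],[0,0,0],[0,0,0]], "claw": [1.5,1.5,1.5,1.5,1.5,1.5,1.5]}}

```text
time_s: 8.62
position: [0.4787, -0.0743, 0.0427]
tool_rot: [[0.001, -0.086, 0.996], [-0.001, 0.996, 0.086], [-1.0, -0.001, 0.001]]
ft_force: [0.0, 0.3, -2.6]
grip_width: 0.0229
```

```bash
python3 un.py -120 42.7 42.5 0; python3 ov.py pics/a4.png
```

```text
TCP unit mm [-120.27   42.57   42.73] F unit [ 0.   0.3 -2.6]
pos [ 0.4787 -0.0743  0.0427] t 8.62 F [ 0.   0.3 -2.6] grip 0.0229 q6 -117.8
delta cm [ 0.03  0.01 -0.02] rot [0.0005 0.0013 0.0001]
```

View pics/a4.png

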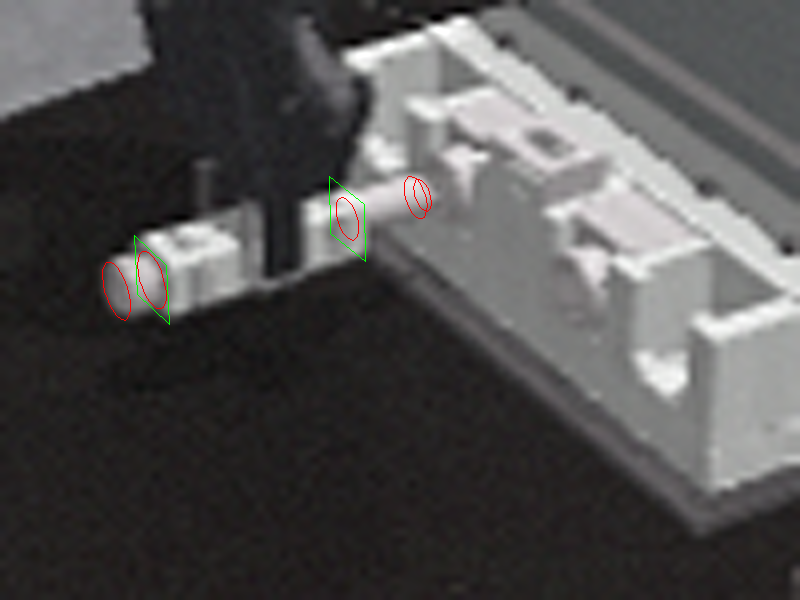

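Request:
{"name": "play_rows", "arguments": {"travel": [[0.2,0.02,0],[0.2,0.02,0],[0.2,0.02,0],[0.2,0.02,0],[0.1,0.01,0],[0,0,0]], "rotation": [[0,0.0013,0],[0,0,0],[0,0,0],[0,0,0],[0,0,0],[0,0,0]], "claw": [1.5,1.5,1.5,1.5,1.5,1.5]}}

```text
time_s: 9.17
position: [0.4886, -0.0734, 0.0427]
tool_rot: [[-0.0, -0.086, 0.996], [-0.001, 0.996, 0.086], [-1.0, -0.001, -0.0]]
ft_force: [0.2, 0.7, -1.6]
grip_width: 0.0225
```

```bash
python3 un.py -110 42.7 42.5 0
```

```text
TCP unit mm [-110.39   42.68   42.75] F unit [ 0.2  0.7 -1.6]
pos [ 0.4886 -0.0734  0.0427] t 9.17 F [ 0.2  0.7 -1.6] grip 0.0225 q6 -117.2
delta cm [ 0.04  0.01 -0.02] rot [ 0.0005 -0.0002  0.0003]
```

Request:
{"name": "play_rows", "arguments": {"travel": [[0.15,0.013,0],[0.15,0.013,0],[0.15,0.013,0],[0.1,0.01,0],[0,0,0]], "rotation": [[0,0,0],[0,0,0],[0,0,0],[0,0,0],[0,0,0]], "claw": [1.5,1.5,1.5,1.5,1.5]}}

```text
time_s: 9.58
position: [0.4945, -0.073, 0.0427]
tool_rot: [[-0.0, -0.086, 0.996], [-0.001, 0.996, 0.086], [-1.0, -0.001, -0.001]]
ft_force: [-0.6, 0.2, -2.2]
grip_width: 0.0227
```

```bash
python3 un.py -100 42.7 42.5 0
```

```text
TCP unit mm [-104.4    42.51   42.7 ] F unit [-0.6  0.2 -2.2]
pos [ 0.4945 -0.073   0.0427] t 9.58 F [-0.6  0.2 -2.2] grip 0.0227 q6 -116.8
delta cm [ 0.44  0.06 -0.02] rot [ 0.0008 -0.0005  0.0005]
```

Request:
{"name": "play_rows", "arguments": {"travel": [[0.15,0.02,0],[0.15,0.02,0],[0.15,0.013,0],[0.1,0.01,0],[0,0,0]], "rotation": [[0,0,0],[0,0,0],[0,0,0],[0,0,0],[0,0,0]], "claw": [1.5,1.5,1.5,1.5,1.5]}}

```text
time_s: 10.0
position: [0.5005, -0.0725, 0.0427]
tool_rot: [[-0.001, -0.086, 0.996], [-0.001, 0.996, 0.086], [-1.0, -0.001, -0.001]]
ft_force: [0.2, -0.4, -0.7]
grip_width: 0.0223
```

```bash
python3 un.py -100 42.7 42.5 0;python3 ov.py pics/a5.png
```

```text
TCP unit mm [-98.4   42.55  42.66] F unit [ 0.1 -0.4 -0.7]
pos [ 0.5005 -0.0725  0.0427] t 10.0 F [ 0.2 -0.4 -0.7] grip 0.0223 q6 -116.5
delta cm [-0.16  0.   -0.02] rot [ 0.0009 -0.0008  0.0006]
```

View pics/a5.png

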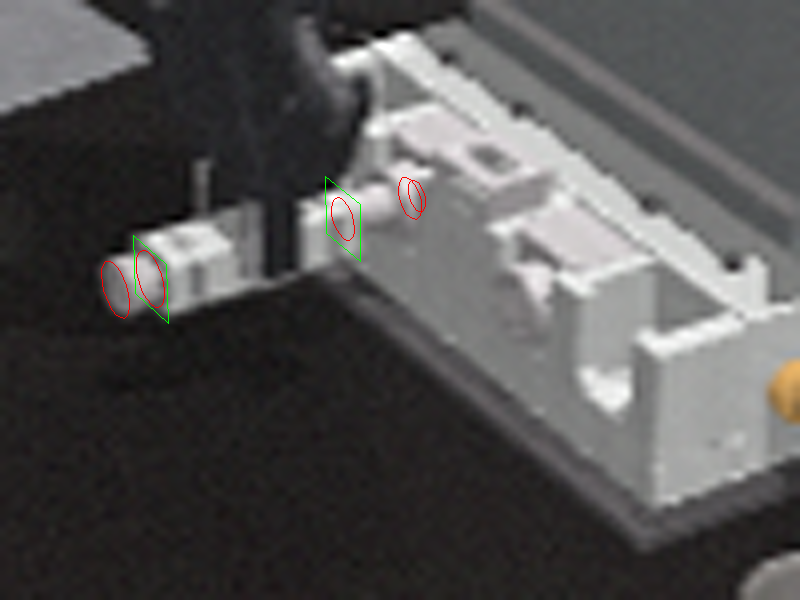

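Request:
{"name": "play_rows", "arguments": {"travel": [[0.2,0.018,0],[0.2,0.018,0],[0.2,0.018,0],[0.2,0.018,0],[0.1,0.01,0],[0,0,0]], "rotation": [[0,0,0],[0,0,0],[0,0,0],[0,0,0],[0,0,0],[0,0,0]], "claw": [1.5,1.5,1.5,1.5,1.5,1.5]}}

```text
time_s: 10.55
position: [0.5103, -0.0717, 0.0426]
tool_rot: [[-0.001, -0.086, 0.996], [-0.001, 0.996, 0.086], [-1.0, -0.001, -0.001]]
ft_force: [-1.2, -0.3, -1.0]
grip_width: 0.0226
```

```bash
python3 un.py -80 42.7 42.5 0;python3 ov.py pics/a6.png
```

```text
TCP unit mm [-88.56  42.48  42.63] F unit [-1.2 -0.2 -1. ]
pos [ 0.5103 -0.0717  0.0426] t 10.55 F [-1.2 -0.3 -1. ] grip 0.0226 q6 -116.0
delta cm [ 0.85  0.1  -0.01] rot [ 0.0011 -0.001   0.0008]
```

View pics/a6.png

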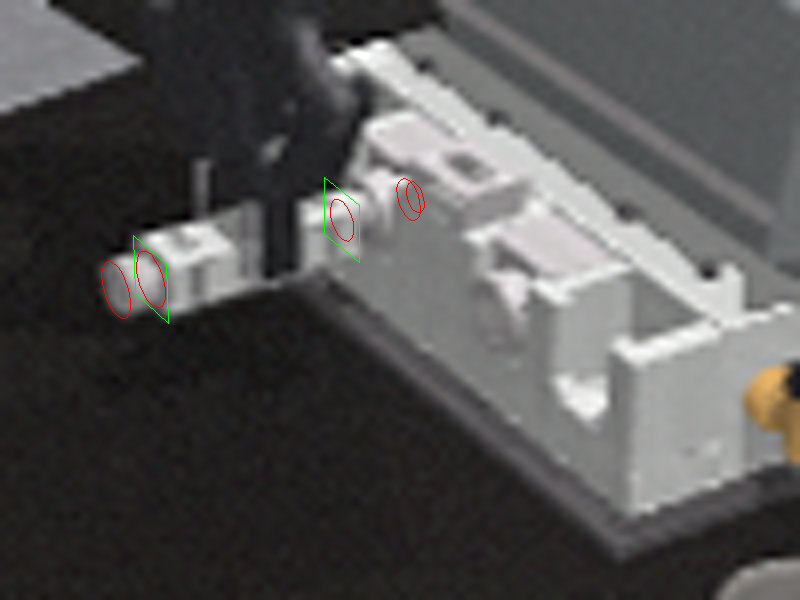

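Request:
{"name": "play_rows", "arguments": {"travel": [[0.15,0.013,0],[0.15,0.013,0],[0.1,0.009,0],[0.05,0.005,0],[0,0,0]], "rotation": [[0,0,0],[0,0,0],[0,0,0],[0,0,0],[0,0,0]], "claw": [1.5,1.5,1.5,1.5,1.5]}}

```text
time_s: 11.02
position: [0.515, -0.0713, 0.0426]
tool_rot: [[-0.001, -0.085, 0.996], [-0.001, 0.996, 0.085], [-1.0, -0.001, -0.001]]
ft_force: [0.1, -0.1, -2.8]
grip_width: 0.0226
```

```bash
python3 un.py -80 42.7 42.5 0
```

```text
TCP unit mm [-83.83  42.46  42.57] F unit [ 0.1 -0.1 -2.8]
pos [ 0.515  -0.0713  0.0426] t 11.02 F [ 0.1 -0.1 -2.8] grip 0.0226 q6 -115.7
delta cm [ 0.38  0.06 -0.01] rot [ 0.0011 -0.0014  0.0009]
```

Now creeping in 1 mm steps until the shoulder touches.

Request:
{"name": "play_rows", "arguments": {"travel": [[0.1,0.01,0],[0.05,0.005,0],[0.05,0.005,0],[0,0,0]], "rotation": [[0,0,0],[0,0,0],[0,0,0],[0,0,0]], "claw": [1.5,1.5,1.5,1.5]}}

```text
time_s: 11.35
position: [0.5171, -0.0711, 0.0425]
tool_rot: [[-0.002, -0.085, 0.996], [-0.001, 0.996, 0.085], [-1.0, -0.001, -0.002]]
ft_force: [-0.8, -1.2, -1.4]
grip_width: 0.0225
```

```bash
python3 un.py -80 42.7 42.5 0;python3 ov.py pics/a7.png
```

```text
TCP unit mm [-81.74  42.45  42.54] F unit [-0.9 -1.1 -1.4]
pos [ 0.5171 -0.0711  0.0425] t 11.35 F [-0.8 -1.2 -1.4] grip 0.0225 q6 -115.6
delta cm [ 0.17  0.04 -0.  ] rot [ 0.0011 -0.0017  0.0009]
```

View pics/a7.png

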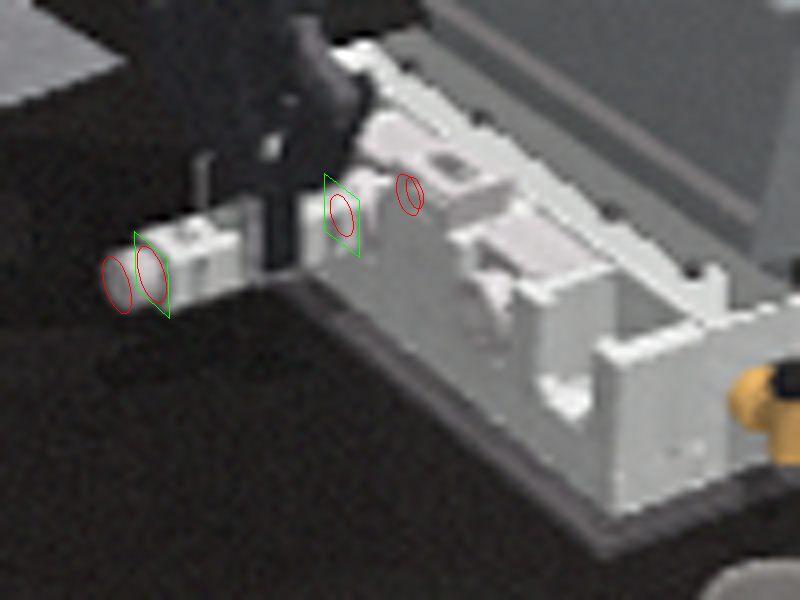

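Request:
{"name": "play_rows", "arguments": {"travel": [[0.05,0.005,0],[0.05,0.005,0],[0.05,0.005,0],[0,0,0]], "rotation": [[0,0,0],[0,0,0],[0,0,0],[0,0,0]], "claw": [1.5,1.5,1.5,1.5]}}

```text
time_s: 11.73
position: [0.5184, -0.071, 0.0425]
tool_rot: [[-0.002, -0.085, 0.996], [-0.001, 0.996, 0.085], [-1.0, -0.001, -0.002]]
ft_force: [-0.2, -0.7, -1.8]
grip_width: 0.0226
```

```bash
python3 un.py -80 42.7 42.5 0
```

```text
TCP unit mm [-80.39  42.49  42.53] F unit [-0.2 -0.7 -1.8]
pos [ 0.5184 -0.071   0.0425] t 11.73 F [-0.2 -0.7 -1.8] grip 0.0226 q6 -115.5
delta cm [ 0.04  0.02 -0.  ] rot [ 0.001  -0.0022  0.001 ]
```

Request:
{"name": "play_rows", "arguments": {"travel": [[0.05,0.005,0],[0.05,0.005,0],[0.05,0.005,0],[0,0,0]], "rotation": [[0,0,0],[0,0,0],[0,0,0],[0,0,0]], "claw": [1.5,1.5,1.5,1.5]}}

```text
time_s: 12.07
position: [0.5186, -0.0708, 0.0425]
tool_rot: [[-0.006, -0.085, 0.996], [-0.001, 0.996, 0.085], [-1.0, -0.001, -0.006]]
ft_force: [-1.9, -0.4, -0.3]
grip_width: 0.0227
```

```bash
python3 un.py -80 42.7 42.5 0
```

```text
TCP unit mm [-80.2   42.6   42.45] F unit [-2.  -0.2 -0.3]
pos [ 0.5186 -0.0708  0.0425] t 12.07 F [-1.9 -0.4 -0.3] grip 0.0227 q6 -115.4
delta cm [0.02 0.01 0.  ] rot [ 0.001  -0.0057  0.0009]
```

Request:
{"name": "play_rows", "arguments": {"travel": [[0,0,0],[0,0,0],[0,0,0],[-0.2,-0.017,0],[-0.4,-0.034,0],[-0.5,-0.043,0],[-0.6,-0.05,0],[-0.6,-0.05,0],[-0.6,-0.05,0],[-0.6,-0.05,0],[-0.6,-0.05,0]], "rotation": [[0,0,0],[0,0,0],[0,0,0],[0,-0.004,0],[0,0,0],[0,0,0],[0,0,0],[0,0,0],[0,0,0],[0,0,0],[0,0,0]], "claw": [1.5,1.5,1.5,1.5,1.5,1.5,1.5,1.5,1.5,1.5,1.5]}}

```text
time_s: 12.98
position: [0.4756, -0.074, 0.0427]
tool_rot: [[0.004, -0.086, 0.996], [-0.001, 0.996, 0.086], [-1.0, -0.001, 0.003]]
ft_force: [-0.4, -0.9, -1.5]
grip_width: 0.0224
```

```bash
python3 un.py -160 42.5 100 0
```

```text
TCP unit mm [-123.32   43.12   42.72] F unit [-0.5 -0.9 -1.5]
pos [ 0.4756 -0.074   0.0427] t 12.98 F [-0.4 -0.9 -1.5] grip 0.0224 q6 -118.0
delta cm [-3.65 -0.38  5.73] rot [0.0008 0.0035 0.0003]
```

Request:
{"name": "play_rows", "arguments": {"travel": [[-0.8,-0.07,0],[-1,-0.09,0.5],[-1,-0.09,0.8],[-0.8,-0.07,0.8],[-0.4,-0.03,0.6],[0,0,0],[0,0,0],[0,0,0],[0,0,0],[0,0,0],[0,0,0],[0,0,0]], "rotation": [[0,0,0],[0,0,0],[0,0,-0.05],[0,0,-0.1],[0,0,-0.12],[0,0,-0.122],[0,0,-0.122],[0,0,-0.122],[0,0,-0.122],[0,0,-0.122],[0,0,-0.122],[0,0,-0.122]], "claw": [1.5,1.5,1.5,1.5,1.5,1.5,1.5,1.5,1.5,1.5,1.5,1.5]}}

```text
time_s: 13.98
position: [0.4231, -0.077, 0.0743]
tool_rot: [[0.002, 0.876, 0.483], [-0.001, 0.483, -0.876], [-1.0, 0.001, 0.002]]
ft_force: [-0.3, -0.2, -1.5]
grip_width: 0.0227
```

Request:
{"name": "play_rows", "arguments": {"travel": [[0,0,0],[0,0,0],[0,0,0],[0,0,0],[0,0,0],[0,0,0],[0,0,0],[0,0,0],[0,0,0],[0,0,0],[0,0,0],[0,0,0]], "rotation": [[0,0,-0.122],[0,0,-0.122],[0,0,-0.122],[0,0,-0.122],[0,0,-0.122],[0,0,-0.122],[0,0,-0.122],[0,0,-0.122],[0,0,-0.122],[0,0,-0.122],[0,0,-0.122],[0,0,-0.122]], "claw": [1.5,1.5,1.5,1.5,1.5,1.5,1.5,1.5,1.5,1.5,1.5,1.5]}}

```text
time_s: 14.98
position: [0.4138, -0.0764, 0.0783]
tool_rot: [[-0.001, 0.544, -0.839], [-0.002, -0.839, -0.544], [-1.0, 0.001, 0.002]]
ft_force: [-0.1, -0.7, -1.9]
grip_width: 0.0223
```

```bash
python3 un.py -140 42.5 42.5 180
```

```text
TCP unit mm [-185.11   46.11   78.35] F unit [-0.2 -0.6 -1.9]
pos [ 0.4138 -0.0764  0.0783] t 14.98 F [-0.1 -0.7 -1.9] grip 0.0223 q6 30.6
delta cm [ 4.53  0.03 -3.58] rot [ 0.002  -0.0012 -0.4884]
```

Request:
{"name": "play_rows", "arguments": {"travel": [[0,0,0],[0,0,-0.3],[0.4,0,-0.6],[0.8,0,-0.8],[1,0,-0.8],[1,0,-0.6],[0.7,0,-0.4],[0.3,0,-0.1],[0,0,0],[0,0,0]], "rotation": [[0,0,-0.12],[0,0,-0.12],[0,0,-0.1],[0,0,-0.06],[0,0,-0.02],[0,0,0],[0,0,0],[0,0,0],[0,0,0],[0,0,0]], "claw": [1.5,1.5,1.5,1.5,1.5,1.5,1.5,1.5,1.5,1.5]}}

```text
time_s: 15.82
position: [0.4526, -0.0763, 0.0439]
tool_rot: [[-0.0, 0.13, -0.991], [-0.003, -0.991, -0.13], [-1.0, 0.003, 0.001]]
ft_force: [0.6, -1.0, -1.8]
grip_width: 0.0223
```

```bash
python3 un.py -120 42.5 42.5 180
```

```text
TCP unit mm [-146.49   42.9    43.9 ] F unit [ 0.5 -1.1 -1.8]
pos [ 0.4526 -0.0763  0.0439] t 15.82 F [ 0.6 -1.  -1.8] grip 0.0223 q6 58.3
delta cm [ 2.64  0.19 -0.14] rot [ 0.0027 -0.0005 -0.0444]
```

Request:
{"name": "play_rows", "arguments": {"travel": [[0.3,0.02,-0.08],[0.5,0.04,0],[0.6,0.05,0],[0.5,0.04,0],[0.3,0.03,0],[0,0,0],[0,0,0]], "rotation": [[0.0027,0,-0.035],[0,0,-0.008],[0,0,0],[0,0,0],[0,0,0],[0,0,0],[0,0,0]], "claw": [1.5,1.5,1.5,1.5,1.5,1.5,1.5]}}

```text
time_s: 16.4
position: [0.4757, -0.0742, 0.0445]
tool_rot: [[0.0, 0.09, -0.996], [-0.001, -0.996, -0.09], [-1.0, 0.001, -0.0]]
ft_force: [0.3, 0.0, -2.1]
grip_width: 0.0225
```

```bash
python3 un.py -105 42.5 42.5 180; python3 ov.py pics/b1.png
```

```text
TCP unit mm [-123.22   42.97   44.45] F unit [ 0.3  0.  -2.1]
pos [ 0.4757 -0.0742  0.0445] t 16.4 F [ 0.3  0.  -2.1] grip 0.0225 q6 61.9
delta cm [ 1.82  0.11 -0.2 ] rot [ 0.0006  0.0004 -0.0041]
```

View pics/b1.png

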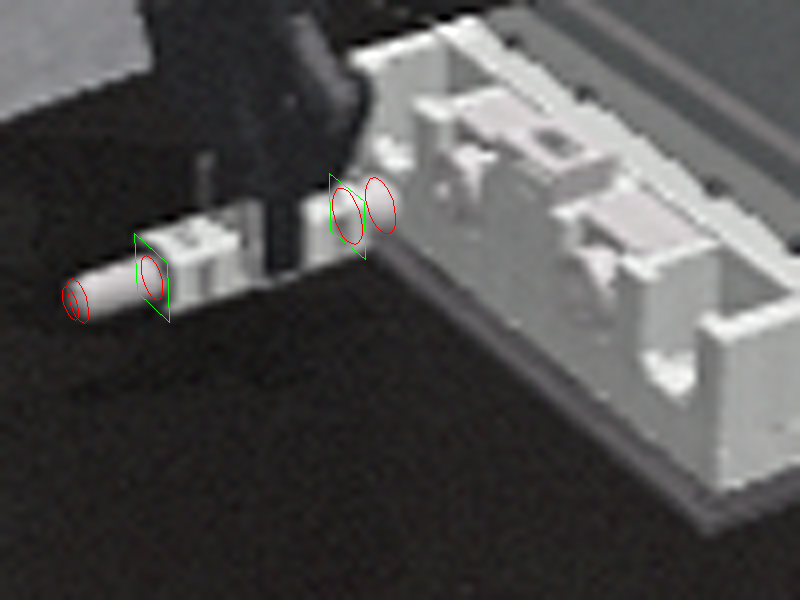

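Request:
{"name": "play_rows", "arguments": {"travel": [[0.2,0.01,-0.18],[0.4,0.03,-0.04],[0.5,0.04,0],[0.4,0.03,0],[0.3,0.03,0],[0.1,0,0],[0,0,0],[0,0,0]], "rotation": [[0.0006,0,-0.003],[0,0,0],[0,0,0],[0,0,0],[0,0,0],[0,0,0],[0,0,0],[0,0,0]], "claw": [1.5,1.5,1.5,1.5,1.5,1.5,1.5,1.5]}}

```text
time_s: 17.12
position: [0.4965, -0.0725, 0.0418]
tool_rot: [[-0.0, 0.087, -0.996], [0.0, -0.996, -0.087], [-1.0, -0.0, 0.0]]
ft_force: [-1.1, 0.6, -1.0]
grip_width: 0.0228
```

```bash
python3 un.py -95 42.5 42.5 180
```

```text
TCP unit mm [-102.35   42.81   41.79] F unit [-1.1  0.7 -1. ]
pos [ 0.4965 -0.0725  0.0418] t 17.12 F [-1.1  0.6 -1. ] grip 0.0228 q6 63.1
delta cm [0.73 0.03 0.07] rot [-0.0003 -0.0002 -0.001 ]
```

Request:
{"name": "play_rows", "arguments": {"travel": [[0.15,0.01,0.06],[0.15,0.01,0],[0.15,0.01,0],[0.1,0.01,0],[0.1,0.01,0],[0.05,0,0],[0,0,0]], "rotation": [[0,0,-0.001],[0,0,0],[0,0,0],[0,0,0],[0,0,0],[0,0,0],[0,0,0]], "claw": [1.5,1.5,1.5,1.5,1.5,1.5,1.5]}}

```text
time_s: 17.7
position: [0.5031, -0.0719, 0.0424]
tool_rot: [[-0.002, 0.086, -0.996], [0.001, -0.996, -0.086], [-1.0, -0.001, 0.002]]
ft_force: [-0.4, -1.4, -1.7]
grip_width: 0.0224
```

```bash
python3 un.py -95 42.5 42.5 180
```

```text
TCP unit mm [-95.74  42.85  42.38] F unit [-0.5 -1.4 -1.7]
pos [ 0.5031 -0.0719  0.0424] t 17.7 F [-0.4 -1.4 -1.7] grip 0.0224 q6 63.6
delta cm [ 0.08 -0.03  0.01] rot [-0.0006 -0.0024  0.0003]
```

Now pressing gently.

Request:
{"name": "play_rows", "arguments": {"travel": [[0.1,0,0],[0.1,0,0],[0.1,0,0],[0.15,0.01,0],[0.15,0.01,0],[0.15,0.01,0]], "rotation": [[0,0,0],[0,0,0],[0,0,0],[0,0,0],[0,0,0],[0,0,0]], "claw": [1.5,1.5,1.5,1.5,1.5,1.5]}}

```text
time_s: 18.2
position: [0.5033, -0.0714, 0.0416]
tool_rot: [[-0.021, 0.087, -0.996], [0.002, -0.996, -0.087], [-1.0, -0.004, 0.021]]
ft_force: [-8.6, -2.1, 2.6]
grip_width: 0.0227
```

```bash
python3 un.py -95 42.5 42.5 180
```

```text
TCP unit mm [-95.56  43.39  41.63] F unit [-8.8 -1.4  2.6]
pos [ 0.5033 -0.0714  0.0416] t 18.2 F [-8.6 -2.1  2.6] grip 0.0227 q6 64.0
delta cm [ 0.06 -0.08  0.09] rot [-0.0022 -0.0209 -0.0004]
```

Request:
{"name": "play_rows", "arguments": {"travel": [[0,0,0],[-0.3,-0.03,0],[-0.5,-0.05,0],[-0.8,-0.07,0.2],[-1,-0.1,0.4],[-1,-0.1,0.5],[-0.9,-0.2,0.5],[-0.5,-0.3,0.4],[0,-0.4,0],[0,-0.4,0],[0,-0.4,0],[0,-0.4,0]], "rotation": [[0,-0.01,0],[0,-0.01,0],[0,0,0],[0,0,0.02],[0,0,0.06],[0,0,0.1],[0,0,0.122],[0,0,0.122],[0,0,0.122],[0,0,0.122],[0,0,0.122],[0,0,0.122]], "claw": [1.5,1.5,1.5,1.5,1.5,1.5,1.5,1.5,1.5,1.5,1.5,1.5]}}

```text
time_s: 19.2
position: [0.4491, -0.096, 0.0633]
tool_rot: [[0.004, 0.854, -0.52], [0.004, -0.52, -0.854], [-1.0, 0.001, -0.005]]
ft_force: [-0.7, -0.2, -2.7]
grip_width: 0.0226
```

Request:
{"name": "play_rows", "arguments": {"travel": [[0,-0.4,0],[0,-0.4,0],[0,-0.4,0],[0,-0.4,0],[0,-0.4,0],[0,-0.4,0],[0,-0.4,0],[0,-0.4,0],[0,-0.4,0],[0,-0.4,0],[0,-0.4,0],[0,-0.4,0]], "rotation": [[0,0,0.122],[0,0,0.122],[0,0,0.122],[0,0,0.122],[0,0,0.122],[0,0,0.122],[0,0,0.122],[0,0,0.122],[0,0,0.122],[0,0,0.122],[0,0,0.122],[0,0,0.122]], "claw": [1.5,1.5,1.5,1.5,1.5,1.5,1.5,1.5,1.5,1.5,1.5,1.5]}}

```text
time_s: 20.2
position: [0.4474, -0.1466, 0.0646]
tool_rot: [[0.004, 0.579, 0.815], [0.008, 0.815, -0.579], [-1.0, 0.009, -0.001]]
ft_force: [0.1, -0.0, -1.8]
grip_width: 0.0225
```

```bash
python3 un.py -140 -41.5 42.5 0
```

```text
TCP unit mm [-157.71  -26.73   64.63] F unit [ 0.1 -0.1 -1.8]
pos [ 0.4474 -0.1466  0.0646] t 20.2 F [ 0.1 -0.  -1.8] grip 0.0225 q6 -87.8
delta cm [ 1.89 -1.32 -2.21] rot [-0.0089  0.0013  0.7043]
```

Request:
{"name": "play_rows", "arguments": {"travel": [[0,-0.3,0],[0,-0.3,0],[0,-0.3,0],[0,-0.2,-0.2],[0.2,-0.1,-0.4],[0.4,0,-0.5],[0.5,0,-0.5],[0.4,0,-0.4],[0.2,0,-0.2],[0,0,0],[0,0,0]], "rotation": [[0,0,0.122],[0,0,0.122],[0,0,0.122],[0,0,0.122],[0,0,0.1],[0,0,0.07],[0,0,0.04],[0,0,0],[0,0,0],[0,0,0],[0,0,0]], "claw": [1.5,1.5,1.5,1.5,1.5,1.5,1.5,1.5,1.5,1.5,1.5]}}

```text
time_s: 21.12
position: [0.464, -0.1603, 0.0428]
tool_rot: [[0.005, -0.104, 0.995], [0.007, 0.995, 0.104], [-1.0, 0.007, 0.006]]
ft_force: [-0.3, -0.4, -2.1]
grip_width: 0.023
```

```bash
python3 un.py -125 -41.5 42.5 0; python3 ov.py pics/c1.png -0.0007
```

```text
TCP unit mm [-142.39  -41.79   42.78] F unit [-0.3 -0.4 -2.1]
pos [ 0.464  -0.1603  0.0428] t 21.12 F [-0.3 -0.4 -2.1] grip 0.023 q6 -129.6
delta cm [ 1.73  0.18 -0.03] rot [-0.0073  0.0054 -0.018 ]
```

View pics/c1.png

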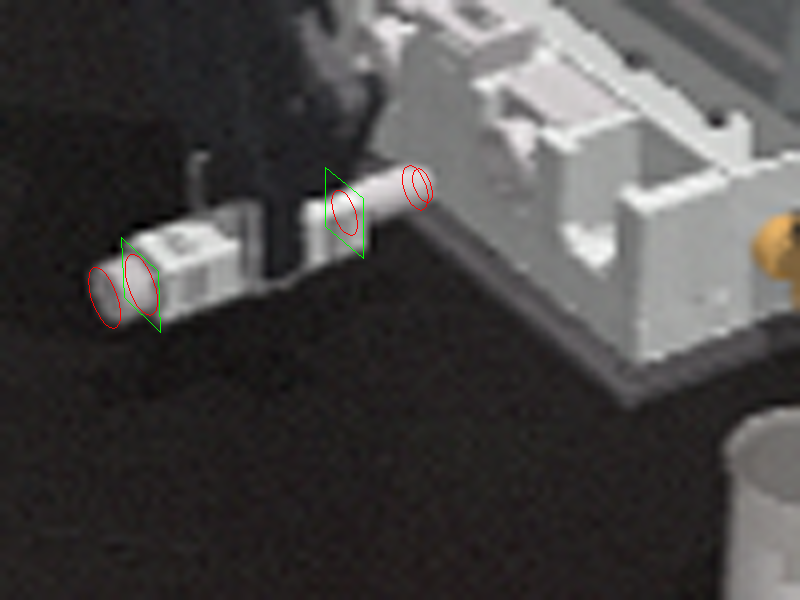

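Request:
{"name": "play_rows", "arguments": {"travel": [[0.3,0.04,0],[0.5,0.05,0],[0.5,0.05,0],[0.4,0.04,0],[0.2,0.02,0],[0,0,0],[0,0,0]], "rotation": [[-0.0073,0.0054,-0.016],[0,0,-0.003],[0,0,0],[0,0,0],[0,0,0],[0,0,0],[0,0,0]], "claw": [1.5,1.5,1.5,1.5,1.5,1.5,1.5]}}

```text
time_s: 21.75
position: [0.4845, -0.1581, 0.0437]
tool_rot: [[0.002, -0.084, 0.996], [-0.0, 0.996, 0.084], [-1.0, -0.001, 0.002]]
ft_force: [-0.8, 0.3, -1.2]
grip_width: 0.0223
```

```bash
python3 un.py -110 -41.5 42.5 0
```

```text
TCP unit mm [-121.76  -41.41   43.75] F unit [-0.8  0.4 -1.2]
pos [ 0.4845 -0.1581  0.0437] t 21.75 F [-0.8  0.3 -1.2] grip 0.0223 q6 -126.3
delta cm [ 1.17  0.09 -0.12] rot [0.0004 0.0016 0.0024]
```

Request:
{"name": "play_rows", "arguments": {"travel": [[0.1,0.01,-0.11],[0.2,0.015,0],[0.2,0.015,0],[0.2,0.015,0],[0.2,0.015,0],[0.1,0.01,0],[0,0,0]], "rotation": [[0,0.0016,0.0024],[0,0,0],[0,0,0],[0,0,0],[0,0,0],[0,0,0],[0,0,0]], "claw": [1.5,1.5,1.5,1.5,1.5,1.5,1.5]}}

```text
time_s: 22.33
position: [0.4951, -0.1573, 0.0424]
tool_rot: [[-0.001, -0.086, 0.996], [0.0, 0.996, 0.086], [-1.0, 0.0, -0.001]]
ft_force: [-0.4, 0.6, -1.5]
grip_width: 0.0225
```

```bash
python3 un.py -100 -41.5 42.5 0
```

```text
TCP unit mm [-111.08  -41.49   42.4 ] F unit [-0.4  0.6 -1.5]
pos [ 0.4951 -0.1573  0.0424] t 22.33 F [-0.4  0.6 -1.5] grip 0.0225 q6 -125.6
delta cm [1.1  0.09 0.01] rot [-0.     -0.0007  0.    ]
```

Request:
{"name": "play_rows", "arguments": {"travel": [[0.15,0.013,0],[0.15,0.013,0],[0.15,0.013,0],[0.15,0.013,0],[0.15,0.013,0],[0.1,0.01,0],[0,0,0]], "rotation": [[0,0,0],[0,0,0],[0,0,0],[0,0,0],[0,0,0],[0,0,0],[0,0,0]], "claw": [1.5,1.5,1.5,1.5,1.5,1.5,1.5]}}

```text
time_s: 22.92
position: [0.5045, -0.1566, 0.0424]
tool_rot: [[-0.001, -0.086, 0.996], [-0.0, 0.996, 0.086], [-1.0, -0.0, -0.001]]
ft_force: [0.9, -1.0, -2.0]
grip_width: 0.0227
```

```bash
python3 un.py -90 -41.5 42.5 0; python3 ov.py pics/c2.png -0.0007
```

```text
TCP unit mm [-101.7   -41.67   42.4 ] F unit [ 0.8 -1.1 -2. ]
pos [ 0.5045 -0.1566  0.0424] t 22.92 F [ 0.9 -1.  -2. ] grip 0.0227 q6 -125.0
delta cm [1.16 0.12 0.01] rot [ 0.0003 -0.0008  0.0002]
```

View pics/c2.png

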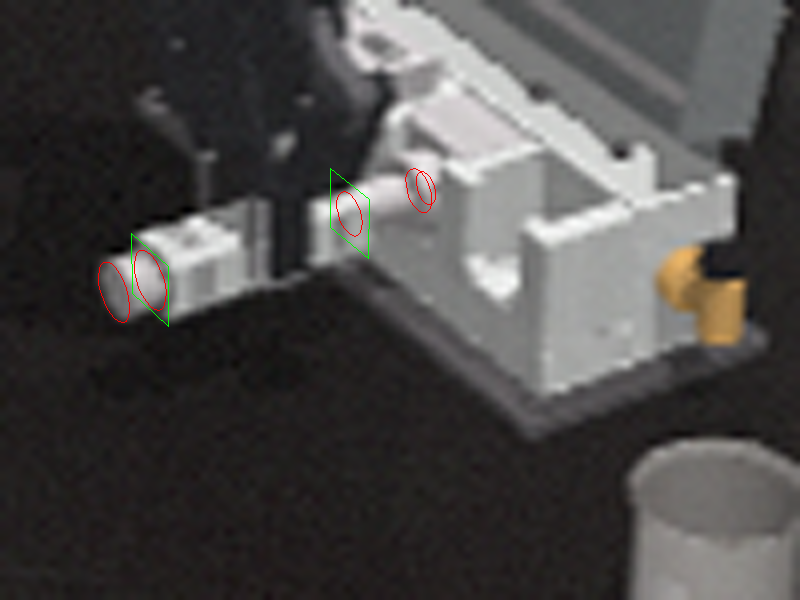

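Entered without resistance, the tip is about 11 mm in. I'll continue.

Request:
{"name": "play_rows", "arguments": {"travel": [[0.2,0.018,0],[0.2,0.018,0],[0.2,0.018,0],[0.2,0.018,0],[0.2,0.018,0],[0.2,0.018,0],[0.1,0.01,0],[0,0,0]], "rotation": [[0,0,0],[0,0,0],[0,0,0],[0,0,0],[0,0,0],[0,0,0],[0,0,0],[0,0,0]], "claw": [1.5,1.5,1.5,1.5,1.5,1.5,1.5,1.5]}}

```text
time_s: 23.63
position: [0.5188, -0.1555, 0.0424]
tool_rot: [[-0.001, -0.086, 0.996], [-0.0, 0.996, 0.086], [-1.0, -0.0, -0.001]]
ft_force: [-1.0, -1.4, -2.3]
grip_width: 0.0229
```

```bash
python3 un.py -81 -41.5 42.5 0
```

```text
TCP unit mm [-87.37 -41.72  42.37] F unit [-1.1 -1.3 -2.3]
pos [ 0.5188 -0.1555  0.0424] t 23.63 F [-1.  -1.4 -2.3] grip 0.0229 q6 -124.1
delta cm [0.63 0.08 0.01] rot [ 0.0004 -0.001   0.0002]
```

Request:
{"name": "play_rows", "arguments": {"travel": [[0.15,0.013,0],[0.15,0.013,0],[0.1,0.009,0],[0.1,0.009,0],[0.05,0.005,0],[0.05,0.005,0],[0.05,0.005,0],[0.05,0.005,0],[0.05,0.005,0]], "rotation": [[0,0,0],[0,0,0],[0,0,0],[0,0,0],[0,0,0],[0,0,0],[0,0,0],[0,0,0],[0,0,0]], "claw": [1.5,1.5,1.5,1.5,1.5,1.5,1.5,1.5,1.5]}}

```text
time_s: 24.38
position: [0.526, -0.1547, 0.0422]
tool_rot: [[-0.003, -0.086, 0.996], [-0.0, 0.996, 0.086], [-1.0, 0.0, -0.003]]
ft_force: [-4.0, -1.2, 0.4]
grip_width: 0.0224
```

```bash
python3 un.py -81 -41.5 42.5 0; python3 ov.py pics/c3.png -0.0007
```

```text
TCP unit mm [-80.09 -41.58  42.24] F unit [-4.1 -0.8  0.4]
pos [ 0.526  -0.1547  0.0422] t 24.38 F [-4.  -1.2  0.4] grip 0.0224 q6 -123.6
delta cm [-0.09  0.    0.03] rot [ 0.0002 -0.0034  0.0003]
```

View pics/c3.png

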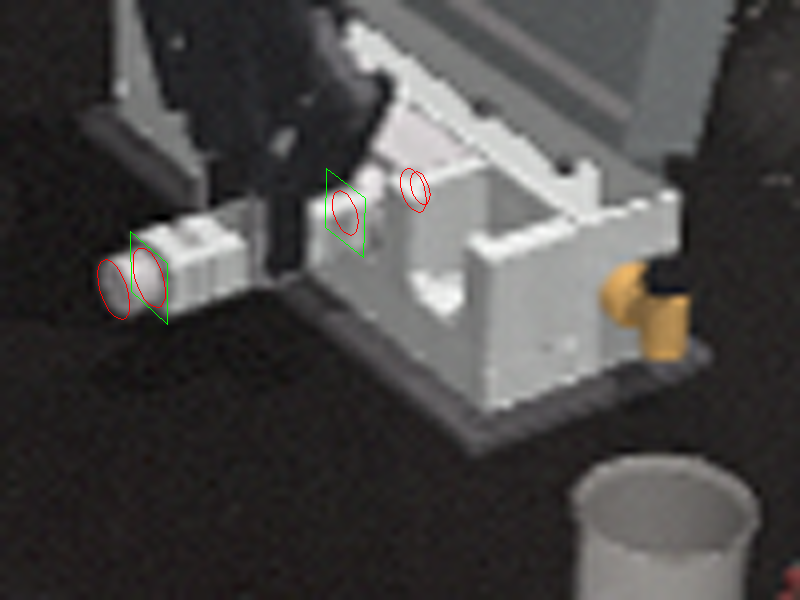

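Request:
{"name": "play_rows", "arguments": {"travel": [[0,0,0],[0,0,0],[0,0,0],[-0.2,-0.017,0],[-0.4,-0.034,0],[-0.5,-0.043,0],[-0.6,-0.05,0],[-0.6,-0.05,0],[-0.8,-0.07,0],[-0.8,-0.07,0],[-1,-0.09,0],[-1,-0.09,0.2]], "rotation": [[0,0,0],[0,0,0],[0,0,0],[0,-0.003,0],[0,0,0],[0,0,0],[0,0,0],[0,0,0],[0,0,0],[0,0,0],[0,0,0],[0,0,0]], "claw": [1.5,1.5,1.5,1.5,1.5,1.5,1.5,1.5,1.5,1.5,1.5,1.5]}}

```text
time_s: 25.43
position: [0.4629, -0.1596, 0.0442]
tool_rot: [[0.003, -0.087, 0.996], [0.0, 0.996, 0.087], [-1.0, -0.0, 0.003]]
ft_force: [-0.3, 0.3, -2.6]
grip_width: 0.0227
```

Request:
{"name": "play_rows", "arguments": {"travel": [[-0.8,-0.07,0.5],[-0.6,-0.05,0.6],[-0.3,0,0.5],[0,0,0.2],[0,0,0],[0,0,0],[0,0,0],[0,0,0],[0,0,0],[0,0,0],[0,0,0],[0,0,0]], "rotation": [[0,0,-0.05],[0,0,-0.1],[0,0,-0.122],[0,0,-0.122],[0,0,-0.122],[0,0,-0.122],[0,0,-0.122],[0,0,-0.122],[0,0,-0.122],[0,0,-0.122],[0,0,-0.122],[0,0,-0.122]], "claw": [1.5,1.5,1.5,1.5,1.5,1.5,1.5,1.5,1.5,1.5,1.5,1.5]}}

```text
time_s: 26.43
position: [0.4333, -0.1593, 0.0638]
tool_rot: [[0.001, 0.968, 0.249], [0.002, 0.249, -0.968], [-1.0, 0.001, -0.002]]
ft_force: [0.5, -0.2, -1.9]
grip_width: 0.0224
```

Request:
{"name": "play_rows", "arguments": {"travel": [[0,0,0],[0,0,0],[0,0,0],[0,0,0],[0,0,0],[0,0,0],[0,0,0],[0,0,0],[0,0,0],[0,0,0],[0,0,0],[0,0,0]], "rotation": [[0,0,-0.122],[0,0,-0.122],[0,0,-0.122],[0,0,-0.122],[0,0,-0.122],[0,0,-0.122],[0,0,-0.122],[0,0,-0.122],[0,0,-0.122],[0,0,-0.122],[0,0,-0.122],[0,0,-0.122]], "claw": [1.5,1.5,1.5,1.5,1.5,1.5,1.5,1.5,1.5,1.5,1.5,1.5]}}

```text
time_s: 27.43
position: [0.4238, -0.1575, 0.0642]
tool_rot: [[0.002, 0.317, -0.948], [0.003, -0.948, -0.317], [-1.0, -0.002, -0.003]]
ft_force: [0.4, 0.7, -0.9]
grip_width: 0.0225
```

```bash
python3 un.py -120 -41.5 42.5 180
```

```text
TCP unit mm [-182.16  -35.6    64.17] F unit [ 0.5  0.6 -0.9]
pos [ 0.4238 -0.1575  0.0642] t 27.43 F [ 0.4  0.7 -0.9] grip 0.0225 q6 35.8
delta cm [ 6.24 -0.05 -2.17] rot [-0.0026  0.0022 -0.2364]
```

Request:
{"name": "play_rows", "arguments": {"travel": [[0.3,0,0],[0.6,0,-0.3],[0.9,0,-0.5],[1,0,-0.5],[1,0,-0.4],[0.9,0,-0.3],[0.6,0,-0.1],[0.3,0,0],[0,0,0],[0,0,0]], "rotation": [[0,0,-0.1],[0,0,-0.07],[0,0,-0.04],[0,0,-0.02],[0,0,0],[0,0,0],[0,0,0],[0,0,0],[0,0,0],[0,0,0]], "claw": [1.5,1.5,1.5,1.5,1.5,1.5,1.5,1.5,1.5,1.5]}}

```text
time_s: 28.27
position: [0.4777, -0.1568, 0.0426]
tool_rot: [[0.001, 0.075, -0.997], [0.004, -0.997, -0.075], [-1.0, -0.004, -0.001]]
ft_force: [-0.2, 0.4, -2.4]
grip_width: 0.0226
```

```bash
python3 un.py -110 -41.5 42.5 180
```

```text
TCP unit mm [-128.38  -39.47   42.64] F unit [-0.2  0.4 -2.4]
pos [ 0.4777 -0.1568  0.0426] t 28.27 F [-0.2  0.4 -2.4] grip 0.0226 q6 53.8
delta cm [ 1.85 -0.04 -0.01] rot [-0.0037  0.0005  0.0113]
```

Request:
{"name": "play_rows", "arguments": {"travel": [[0.3,-0.12,0],[0.5,0,0],[0.6,0.02,0],[0.5,0.04,0],[0.3,0.03,0],[0,0,0],[0,0,0]], "rotation": [[-0.0037,0,0.011],[0,0,0],[0,0,0],[0,0,0],[0,0,0],[0,0,0],[0,0,0]], "claw": [1.5,1.5,1.5,1.5,1.5,1.5,1.5]}}

```text
time_s: 28.85
position: [0.5017, -0.1571, 0.0433]
tool_rot: [[0.001, 0.088, -0.996], [-0.001, -0.996, -0.088], [-1.0, 0.001, -0.001]]
ft_force: [-0.1, -0.8, -2.4]
grip_width: 0.0227
```

```bash
python3 un.py -97 -41.5 42.5 180; python3 ov.py pics/d1.png -0.0007
```

```text
TCP unit mm [-104.52  -41.91   43.27] F unit [-0.2 -0.8 -2.4]
pos [ 0.5017 -0.1571  0.0433] t 28.85 F [-0.1 -0.8 -2.4] grip 0.0227 q6 54.7
delta cm [ 0.75  0.11 -0.08] rot [ 0.0008  0.0011 -0.0012]
```

View pics/d1.png

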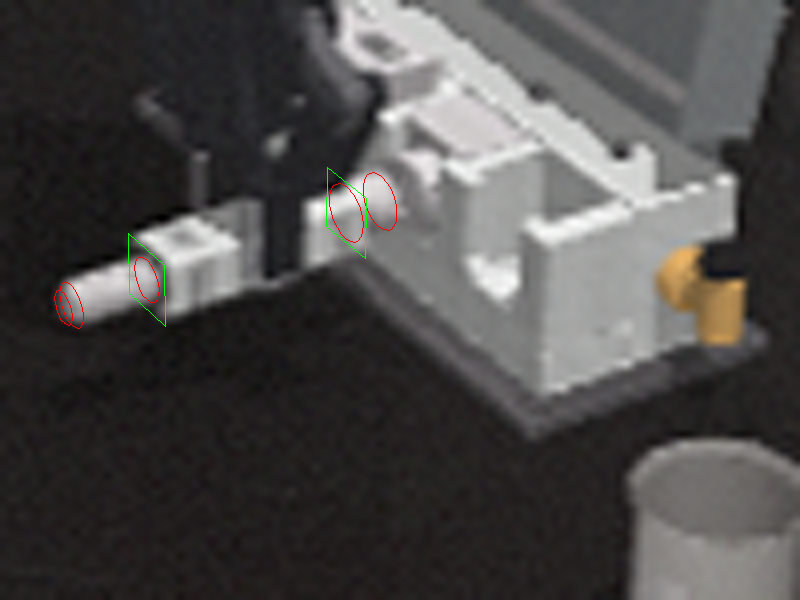

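The NO-GO end is about 9 mm in front of nozzle c and lined up with it.

Request:
{"name": "play_rows", "arguments": {"travel": [[0.15,0.03,-0.07],[0.15,0.015,0],[0.15,0.015,0],[0.15,0.015,0],[0.1,0.01,0],[0.1,0.01,0],[0.05,0,0]], "rotation": [[0,0,-0.001],[0,0,0],[0,0,0],[0,0,0],[0,0,0],[0,0,0],[0,0,0]], "claw": [1.5,1.5,1.5,1.5,1.5,1.5,1.5]}}

```text
time_s: 29.48
position: [0.5104, -0.156, 0.0424]
tool_rot: [[0.0, 0.086, -0.996], [-0.0, -0.996, -0.086], [-1.0, 0.0, -0.0]]
ft_force: [-1.0, 0.0, -1.9]
grip_width: 0.0229
```

```bash
python3 un.py -95 -41.5 42.5 180
```

```text
TCP unit mm [-95.77 -41.55  42.43] F unit [-1.   0.1 -1.9]
pos [ 0.5104 -0.156   0.0424] t 29.48 F [-1.   0.  -1.9] grip 0.0229 q6 55.4
delta cm [0.08 0.01 0.01] rot [0.0003 0.0003 0.0004]
```

Request:
{"name": "play_rows", "arguments": {"travel": [[0.1,0,0],[0.1,0,0],[0.1,0,0],[0.15,0.01,0],[0.15,0.01,0],[0.15,0.01,0]], "rotation": [[0,0,0],[0,0,0],[0,0,0],[0,0,0],[0,0,0],[0,0,0]], "claw": [1.5,1.5,1.5,1.5,1.5,1.5]}}

```text
time_s: 29.98
position: [0.5105, -0.1556, 0.0419]
tool_rot: [[-0.019, 0.087, -0.996], [0.002, -0.996, -0.087], [-1.0, -0.003, 0.018]]
ft_force: [-8.9, -2.0, 3.0]
grip_width: 0.0224
```

```bash
python3 un.py -95 -41.5 42.5 180;python3 ov.py pics/d2.png -0.0007
```

```text
TCP unit mm [-95.64 -41.18  41.93] F unit [-9.1 -1.3  3. ]
pos [ 0.5105 -0.1556  0.0419] t 29.98 F [-8.9 -2.   3. ] grip 0.0224 q6 55.9
delta cm [ 0.07 -0.03  0.06] rot [-0.0016 -0.0186 -0.0004]
```

View pics/d2.png

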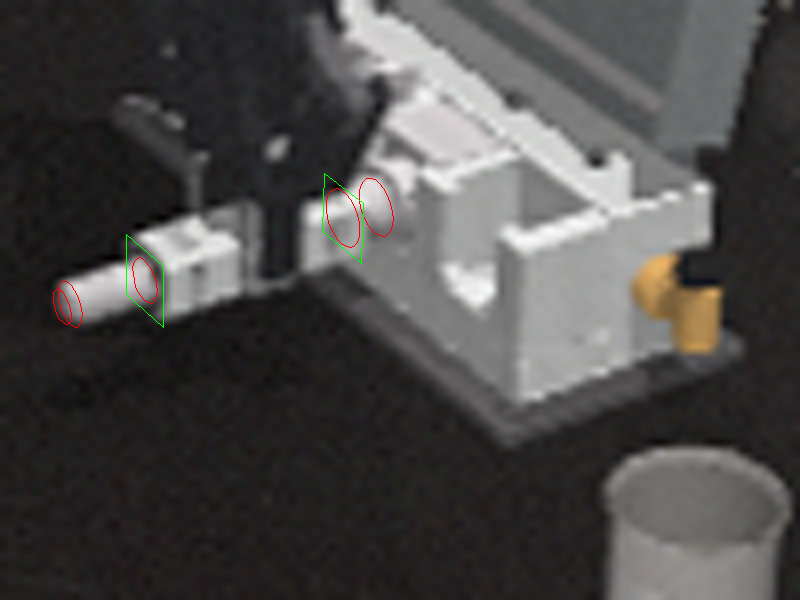

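Request:
{"name": "play_rows", "arguments": {"travel": [[0,0,0],[-0.3,-0.03,0],[-0.6,-0.05,0],[-0.8,-0.07,0],[-1,-0.09,0.3],[-1,-0.09,0.8],[-0.8,0.5,1.2],[-0.5,1.2,1.2],[-0.3,2,1],[0,2.5,0.5],[0,3,0],[0,3,0]], "rotation": [[0,-0.01,0],[0,-0.008,0],[0,0,0],[0,0,0],[0,0,0],[0,0,0],[0,0,0],[0,0,0],[0,0,0],[0,0,0],[0,0,0],[0,0,0]], "claw": [1.5,1.5,1.5,1.5,1.5,1.5,1.5,1.5,1.5,1.5,1.5,1.5]}}

```text
time_s: 31.03
position: [0.4482, -0.0386, 0.0979]
tool_rot: [[0.003, 0.077, -0.997], [-0.0, -0.997, -0.077], [-1.0, 0.001, -0.003]]
ft_force: [0.3, 0.1, -1.6]
grip_width: 0.0225
```

Request:
{"name": "play_rows", "arguments": {"travel": [[0,3,0],[0,3,0],[0,3,0],[0,3,0],[0,3,0],[0,3,0],[0,2.5,0],[0,2,0],[0,1.5,0],[0,0.8,0],[0,0,0],[0,0,0]], "rotation": [[0,0,0],[0,0,0],[0,0,0],[0,0,0],[0,0,0],[0,0,0],[0,0,0],[0,0,0],[0,0,0],[0,0,0],[0,0,0],[0,0,0]], "claw": [1.5,1.5,1.5,1.5,1.5,1.5,1.5,1.5,1.5,1.5,1.5,1.5]}}

```text
time_s: 32.03
position: [0.4384, 0.2207, 0.1067]
tool_rot: [[0.012, 0.079, -0.997], [-0.0, -0.997, -0.079], [-1.0, 0.001, -0.012]]
ft_force: [0.8, -1.1, -2.1]
grip_width: 0.0226
```

```bash
python3 to.py .455 .252 .03 190; python3 ov.py pics/e1.png -0.0007
```

```text
pos [0.4384 0.2207 0.1067] t 32.03 F [ 0.8 -1.1 -2.1] grip 0.0226 q6 98.5
delta cm [ 1.66  3.13 -7.67] rot [-0.0006  0.0121  0.0958]
```

View pics/e1.png

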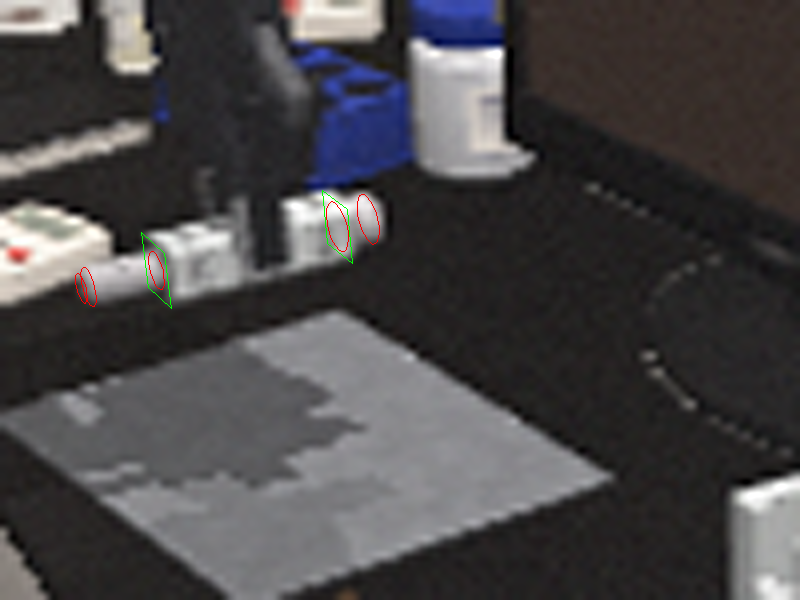

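Request:
{"name": "play_rows", "arguments": {"travel": [[0.3,0.7,-0.8],[0.4,0.8,-1.3],[0.4,0.8,-1.5],[0.3,0.5,-1.5],[0.1,0.2,-1.2],[0,0,-0.8],[0,0,-0.4],[0,0,0],[0,0,0]], "rotation": [[-0.0006,0.012,0],[0,0,0],[0,0,0],[0,0,0],[0,0,0],[0,0,0],[0,0,0],[0,0,0],[0,0,0]], "claw": [1.5,1.5,1.5,1.5,1.5,1.5,1.5,1.5,1.5]}}

```text
time_s: 32.83
position: [0.4568, 0.2465, 0.026]
tool_rot: [[-0.004, 0.068, -0.998], [-0.001, -0.998, -0.068], [-1.0, 0.001, 0.004]]
ft_force: [0.3, 0.0, -1.7]
grip_width: 0.0225
```

```bash
python3 to.py .455 .252 .008 184.5
```

```text
pos [0.4568 0.2465 0.026 ] t 32.83 F [ 0.3  0.  -1.7] grip 0.0225 q6 101.4
delta cm [-0.18  0.55 -1.8 ] rot [ 0.0015 -0.0035  0.0109]
```

Request:
{"name": "play_rows", "arguments": {"travel": [[0,0,-0.4],[0,0,-0.5],[0,0,-0.4],[0,0,-0.2],[0,0,-0.1],[0,0,0]], "rotation": [[0.0015,-0.0035,0],[0,0,0],[0,0,0],[0,0,0],[0,0,0],[0,0,0]], "claw": [1.5,1.5,1.5,1.5,1.5,1.5]}}

```text
time_s: 33.33
position: [0.4577, 0.2461, 0.0103]
tool_rot: [[0.004, 0.067, -0.998], [0.001, -0.998, -0.067], [-1.0, -0.001, -0.004]]
ft_force: [0.8, 0.6, -1.4]
grip_width: 0.0226
```

```bash
python3 to.py .455 .252 .008 184.5
```

```text
pos [0.4577 0.2461 0.0103] t 33.33 F [ 0.8  0.6 -1.4] grip 0.0226 q6 101.4
delta cm [-0.27  0.59 -0.23] rot [-0.0011  0.0037  0.0119]
```

Request:
{"name": "play_rows", "arguments": {"travel": [[0,0,-0.1],[0,0,-0.1],[0,0,-0.1],[0,0,0],[0,0,0]], "rotation": [[0,0.0037,0],[0,0,0],[0,0,0],[0,0,0],[0,0,0]], "claw": [1.5,1.5,1.5,1.5,1.5]}}

```text
time_s: 33.75
position: [0.458, 0.2463, 0.0075]
tool_rot: [[0.001, 0.067, -0.998], [0.001, -0.998, -0.067], [-1.0, -0.001, -0.001]]
ft_force: [-0.3, 0.2, -2.0]
grip_width: 0.0227
```

```bash
python3 to.py .455 .252 .008 184.5
```

```text
pos [0.458  0.2463 0.0075] t 33.75 F [-0.3  0.2 -2. ] grip 0.0227 q6 101.3
delta cm [-0.3   0.57  0.05] rot [-0.0014  0.0007  0.0117]
```

Request:
{"name": "play_rows", "arguments": {"travel": [[0,0,-0.05],[0,0,0],[0,0,0],[0,0,0],[0,0,0],[0,0,0],[0,0,0],[0,0,0],[0,0,0.5],[0,0,1],[0,0,1.5],[0,0,2]], "rotation": [[0,0,0],[0,0,0],[0,0,0],[0,0,0],[0,0,0],[0,0,0],[0,0,0],[0,0,0],[0,0,0],[0,0,0],[0,0,0],[0,0,0]], "claw": [1.5,1.5,2.5,3,3.5,4,4.5,5,5,5,5,5]}}

```text
time_s: 34.75
position: [0.4567, 0.2459, 0.058]
tool_rot: [[-0.004, 0.067, -0.998], [0.0, -0.998, -0.067], [-1.0, -0.0, 0.004]]
ft_force: [0.3, 0.2, 0.4]
grip_width: 0.0498
```

Request:
{"name": "play_rows", "arguments": {"travel": [[0,0,2],[0,0,2.5],[0,0,3],[0,0,3],[0,-1,3],[0,-2,3],[0,-3,2],[0,-3,1],[0,-3,0],[0,-3,0],[0,-3,0],[0,-3,0]], "rotation": [[0,0,0],[0,0,0],[0,0,0],[0,0,0],[0,0,0],[0,0,0],[0,0,0],[0,0,0],[0,0,0],[0,0,0],[0,0,0],[0,0,0]], "claw": [5,5,5,5,4,3,2,1,0,0,0,0]}}

```text
time_s: 35.75
position: [0.4515, 0.0319, 0.2797]
tool_rot: [[0.016, 0.077, -0.997], [0.001, -0.997, -0.077], [-1.0, 0.0, -0.016]]
ft_force: [0.2, -0.2, -0.1]
grip_width: -0.0005
```

```bash
python3 to.py .6 -.3 .3 4.95;  python3 - <<'E'
from h import *
im=crop("top",100,90,380,290,2.8,"pics/h1.png"); im=crop("scene",150,100,400,290,3.2,"pics/h1s.png")
E
```

```text
pos [0.4515 0.0319 0.2797] t 35.75 F [ 0.2 -0.2 -0.1] grip -0.0005 q6 74.4
delta cm [ 14.85 -33.19   2.03] rot [ 2.4300e-02  1.5000e-03 -3.1321e+00]
```

View pics/h1.png

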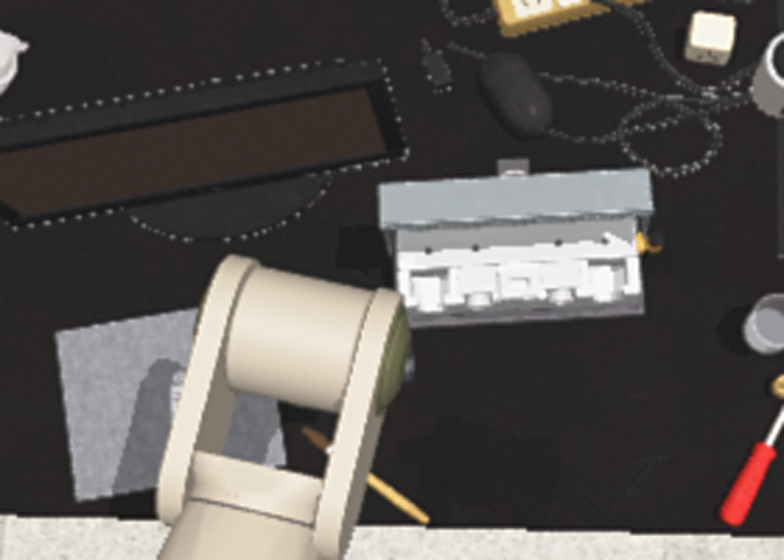

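View pics/h1s.png

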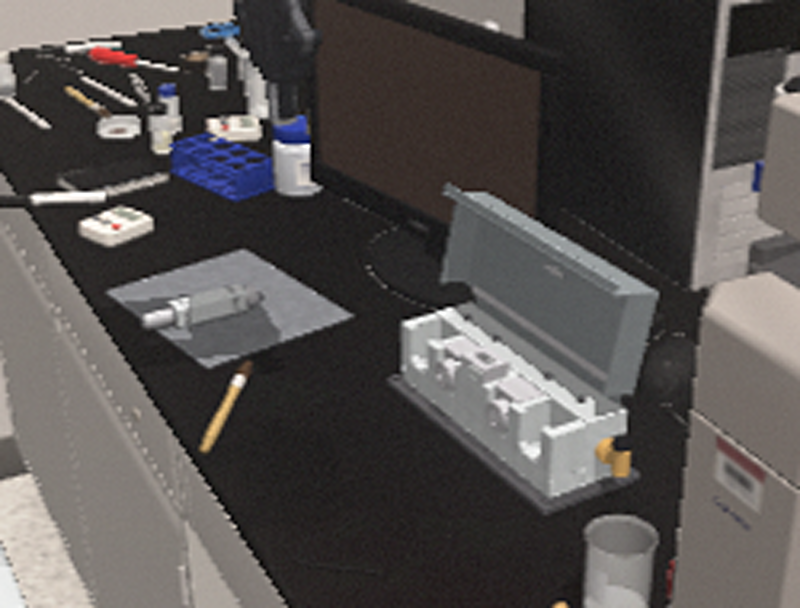

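```bash
python3 - <<'E'
from h import *
a=np.radians(4.95); X=np.array([np.cos(a),np.sin(a),0]);Y=np.array([-np.sin(a),np.cos(a),0]); O=np.array([.60221,-.10635,0])+X*.003+Y*.0005
H=O+X*.036+np.array([0,0,.09])
for A in np.arange(1.7,2.2,.05):
    s=""
    for yy in(.127,-.127):
        e=H+Y*yy+.093*(-np.cos(A)*X+np.array([0,0,np.sin(A)]))
        ap=e-.048*(np.sin(A)*X+np.cos(A)*np.array([0,0,1]))
        for n in("top","scene"):
            s+=f" {n} e{np.round(proj(n,e),1)} ap{np.round(proj(n,ap),1)}"
    print(round(A,2),s)
E
```

```text
1.7  top e[234.8 157.6] ap[235.4 174.7] scene e[298.1 159.4] ap[284.8 160.7] top e[331.2 151.8] ap[332.8 168.9] scene e[352.4 191. ] ap[337.9 193.3]
1.75  top e[234.7 156. ] ap[235.2 172.7] scene e[299.4 159.3] ap[286.2 159.9] top e[331.1 150.1] ap[332.7 166.9] scene e[353.7 190.8] ap[339.5 192.2]
1.8  top e[234.7 154.4] ap[235.1 170.7] scene e[300.6 159.3] ap[287.6 159.1] top e[330.9 148.6] ap[332.6 164.8] scene e[355.  190.7] ap[341.1 191.2]
1.85  top e[234.6 152.8] ap[234.9 168.7] scene e[301.9 159.4] ap[289.1 158.4] top e[330.7 147. ] ap[332.5 162.8] scene e[356.3 190.7] ap[342.7 190.4]
1.9  top e[234.6 151.3] ap[234.8 166.7] scene e[303.1 159.5] ap[290.5 157.7] top e[330.6 145.5] ap[332.4 160.8] scene e[357.6 190.8] ap[344.3 189.6]
1.95  top e[234.6 149.9] ap[234.7 164.7] scene e[304.3 159.7] ap[292.  157.2] top e[330.4 144.1] ap[332.3 158.8] scene e[358.8 191. ] ap[346.  188.9]
2.0  top e[234.6 148.5] ap[234.6 162.7] scene e[305.4 160. ] ap[293.5 156.7] top e[330.2 142.7] ap[332.1 156.8] scene e[360.  191.2] ap[347.6 188.3]
2.05  top e[234.6 147.2] ap[234.5 160.7] scene e[306.5 160.3] ap[294.9 156.3] top e[330.  141.4] ap[332.  154.8] scene e[361.2 191.5] ap[349.2 187.7]
2.1  top e[234.6 146. ] ap[234.4 158.8] scene e[307.6 160.7] ap[296.4 156. ] top e[329.9 140.2] ap[331.8 152.9] scene e[362.3 191.9] ap[350.8 187.3]
2.15  top e[234.6 144.8] ap[234.3 156.9] scene e[308.6 161.2] ap[297.8 155.8] top e[329.7 139. ] ap[331.7 151. ] scene e[363.4 192.4] ap[352.3 187. ]
2.2  top e[234.7 143.7] ap[234.3 155. ] scene e[309.6 161.7] ap[299.3 155.7] top e[329.5 137.9] ap[331.5 149.1] scene e[364.4 193. ] ap[353.9 186.8]
```

Request:
{"name": "play_rows", "arguments": {"travel": [[1,-2,0],[1.8,-1.8,0],[2.2,-1.8,0],[2.4,-1.8,0],[2.4,-1.8,0],[2.4,-1.8,0],[2.4,-1.8,0],[2.4,-1.8,0],[2,-1.4,0],[1,-1,0],[0.4,-0.3,0],[0,0,0]], "rotation": [[0.0015,0.016,0],[0,0,0],[0,0,0],[0,0,0],[0,0,0],[0,0,0],[0,0,0],[0,0,0],[0,0,0],[0,0,0],[0,0,0],[0,0,0]], "claw": [0,0,0,0,0,0,0,0,0,0,0,0]}}

```text
time_s: 36.85
position: [0.6602, -0.1441, 0.2875]
tool_rot: [[0.003, 0.075, -0.997], [0.003, -0.997, -0.074], [-1.0, -0.003, -0.003]]
ft_force: [0.0, -0.1, -0.5]
grip_width: -0.0001
```

```bash
sed -i 's/^YAW=.*/YAW=4.95; O=np.array([.60516,-.10559,0])/' un.py; python3 un.py 78 -70 135 180
```

```text
TCP unit mm [ 51.56 -43.08 287.46] F unit [-0.  -0.1 -0.5]
pos [ 0.6602 -0.1441  0.2875] t 36.85 F [ 0.  -0.1 -0.5] grip -0.0001 q6 63.4
delta cm [  2.87  -2.45 -15.25] rot [-0.0033  0.0028  0.0118]
```

Request:
{"name": "play_rows", "arguments": {"travel": [[0.8,-0.8,0],[1,-0.9,0],[1,-0.7,0],[0.4,-0.2,0],[0,0,0],[0,0,-1],[0,0,-1.5],[0,0,-1.5],[0,0,-1],[0,0,0],[0,0,0]], "rotation": [[-0.0033,0.0028,0.0118],[0,0,0],[0,0,0],[0,0,0],[0,0,0],[0,0,0],[0,0,0],[0,0,0],[0,0,0],[0,0,0],[0,0,0]], "claw": [0,0,0,0,0,0,0,0,0,0,0]}}

```text
time_s: 37.77
position: [0.6871, -0.1584, 0.2441]
tool_rot: [[0.004, 0.095, -0.995], [0.0, -0.995, -0.095], [-1.0, 0.0, -0.004]]
ft_force: [-0.8, -0.2, 0.4]
grip_width: 0.0
```

```bash
python3 un.py 80 -70 135 180;python3 - <<'E'
from h import *
im=crop("scene",230,60,430,260,4,"pics/h2s.png")
cv2.imwrite("pics/h2s.png",cv2.resize(im[80:230,230:430],None,fx=4,fy=4,interpolation=cv2.INTER_CUBIC))
E
```

```text
TCP unit mm [ 77.11 -59.68 244.14] F unit [-0.8 -0.1  0.4]
pos [ 0.6871 -0.1584  0.2441] t 37.77 F [-0.8 -0.2  0.4] grip 0.0 q6 62.0
delta cm [  0.38  -1.   -10.91] rot [-0.      0.0036 -0.0085]
```

View pics/h2s.png

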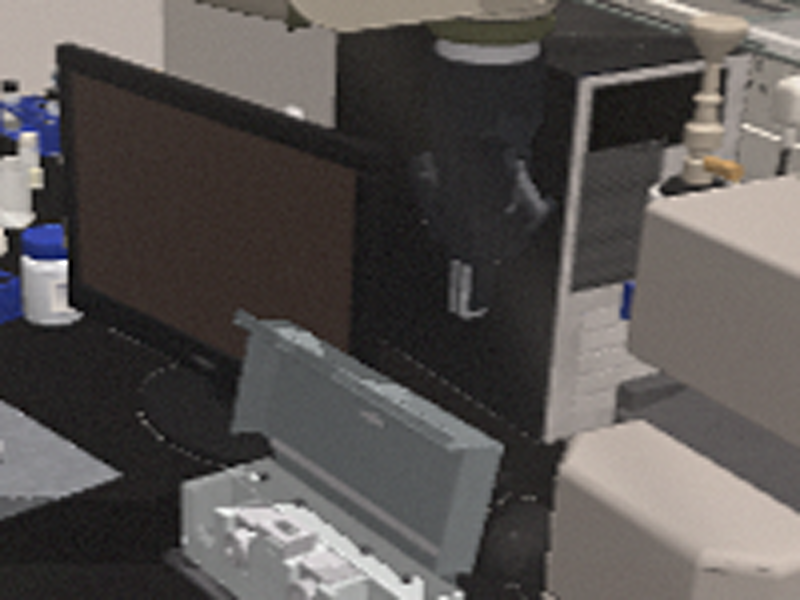

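Request:
{"name": "play_rows", "arguments": {"travel": [[0.3,-0.5,0],[0.3,-0.4,-0.5],[0,0,-1.2],[0,0,-1.5],[0,0,-1.5],[0,0,-1.2],[0,0,-0.5],[0,0,0]], "rotation": [[0,0.0036,-0.0085],[0,0,0],[0,0,0],[0,0,0],[0,0,0],[0,0,0],[0,0,0],[0,0,0]], "claw": [0,0,0,0,0,0,0,0]}}

```text
time_s: 38.48
position: [0.6958, -0.1705, 0.1824]
tool_rot: [[0.009, 0.084, -0.996], [-0.004, -0.996, -0.084], [-1.0, 0.005, -0.009]]
ft_force: [0.5, 0.3, -1.1]
grip_width: -0.0003
```

```bash
python3 un.py 80 -70 135 180;python3 - <<'E'
from h import *
im=env.get_image("scene")[...,::-1]
cv2.imwrite("pics/h3s.png",cv2.resize(im[100:250,260:400],None,fx=4.5,fy=4,interpolation=cv2.INTER_CUBIC))
im=env.get_image("top")[...,::-1]
cv2.imwrite("pics/h3t.png",cv2.resize(im[100:230,210:370],None,fx=4,fy=4,interpolation=cv2.INTER_CUBIC))
E
```

```text
TCP unit mm [ 84.7  -72.47 182.35] F unit [ 0.6  0.3 -1.1]
pos [ 0.6958 -0.1705  0.1824] t 38.48 F [ 0.5  0.3 -1.1] grip -0.0003 q6 62.0
delta cm [-0.49  0.21 -4.74] rot [0.0044 0.0094 0.0022]
```

View pics/h3s.png

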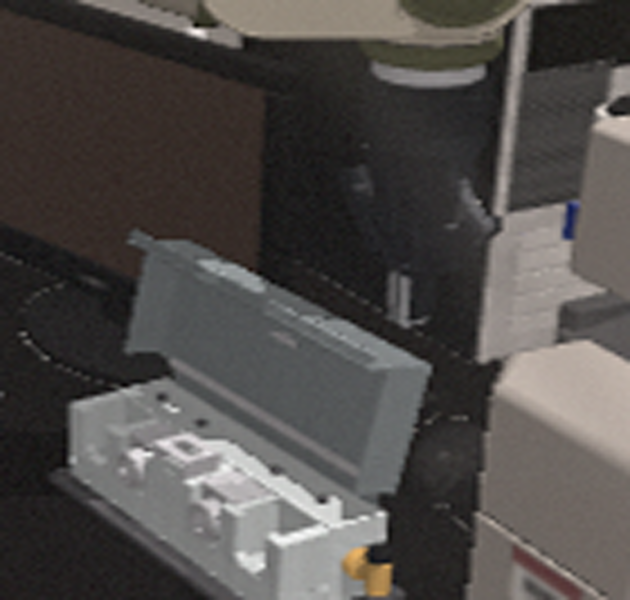

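View pics/h3t.png

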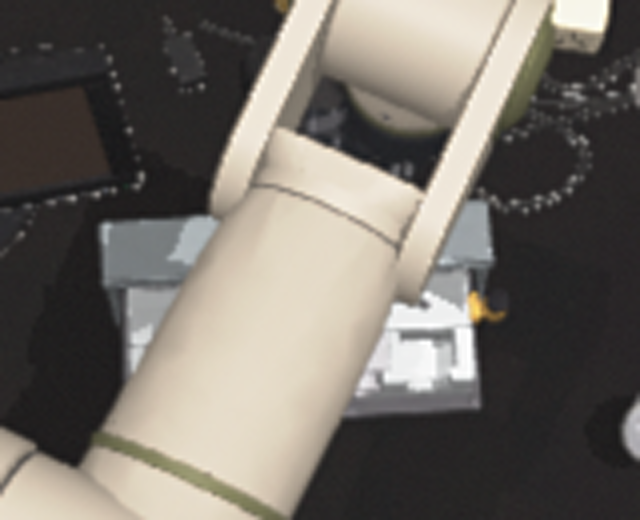

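Request:
{"name": "play_rows", "arguments": {"travel": [[0,0.1,-0.6],[0,0,-0.9],[0,0,-0.9],[0,0,-0.8],[0,0,-0.6],[0,0,-0.3],[0,0,0]], "rotation": [[0.0044,0.0094,0.002],[0,0,0],[0,0,0],[0,0,0],[0,0,0],[0,0,0],[0,0,0]], "claw": [0,0,0,0,0,0,0]}}

```text
time_s: 39.17
position: [0.6968, -0.1697, 0.1407]
tool_rot: [[0.004, 0.086, -0.996], [-0.002, -0.996, -0.086], [-1.0, 0.002, -0.004]]
ft_force: [-0.4, -0.6, -1.1]
grip_width: 0.0001
```

```bash
python3 un.py 70 -70 138 180
```

```text
TCP unit mm [ 85.72 -71.78 140.7 ] F unit [-0.5 -0.6 -1.1]
pos [ 0.6968 -0.1697  0.1407] t 39.17 F [-0.4 -0.6 -1.1] grip 0.0001 q6 61.9
delta cm [-1.58  0.04 -0.27] rot [ 0.0018  0.0042 -0.0001]
```

Request:
{"name": "play_rows", "arguments": {"travel": [[-0.4,-0.03,0],[-0.6,-0.05,0],[-0.6,-0.05,0],[-0.6,-0.05,0],[-0.6,-0.05,0],[-0.6,-0.05,0],[-0.6,-0.05,0],[-0.6,-0.05,0]], "rotation": [[0,0.004,0],[0,0,0],[0,0,0],[0,0,0],[0,0,0],[0,0,0],[0,0,0],[0,0,0]], "claw": [0,0,0,0,0,0,0,0]}}

```text
time_s: 39.83
position: [0.6487, -0.1737, 0.1427]
tool_rot: [[0.008, 0.087, -0.996], [-0.003, -0.996, -0.087], [-1.0, 0.004, -0.008]]
ft_force: [5.2, 0.5, -2.6]
grip_width: 0.0001
```

```bash
python3 un.py 40 -70 145 180;python3 - <<'E'
from h import *
im=env.get_image("scene")[...,::-1]
cv2.imwrite("pics/h4s.png",cv2.resize(im[100:250,260:400],None,fx=4.5,fy=4,interpolation=cv2.INTER_CUBIC))
E
```

```text
TCP unit mm [ 37.48 -71.6  142.71] F unit [ 5.3  0.1 -2.6]
pos [ 0.6487 -0.1737  0.1427] t 39.83 F [ 5.2  0.5 -2.6] grip 0.0001 q6 59.9
delta cm [0.24 0.18 0.23] rot [ 0.0034  0.0082 -0.0008]
```

View pics/h4s.png

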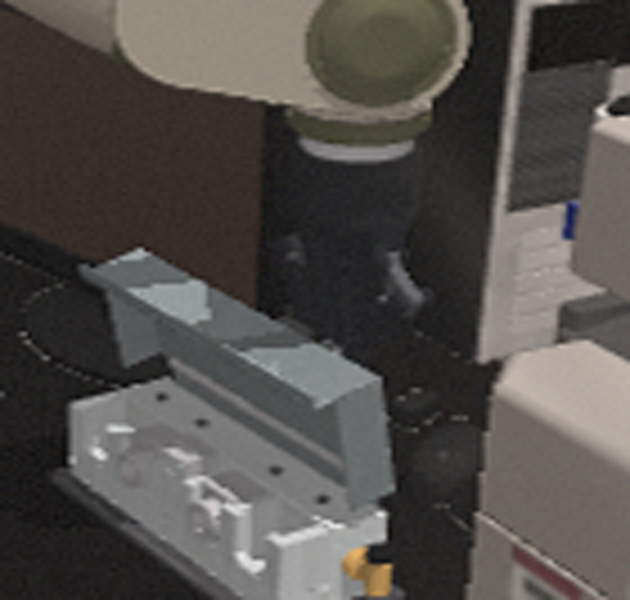

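Request:
{"name": "play_rows", "arguments": {"travel": [[-0.6,-0.05,0.1],[-0.6,-0.05,0.1],[-0.6,-0.05,0.1],[-0.6,-0.05,0.1],[-0.6,-0.05,0],[-0.6,-0.05,0],[-0.6,-0.05,0],[-0.6,-0.05,0]], "rotation": [[0.003,0.008,0],[0,0,0],[0,0,0],[0,0,0],[0,0,0],[0,0,0],[0,0,0],[0,0,0]], "claw": [0,0,0,0,0,0,0,0]}}

```text
time_s: 40.55
position: [0.5953, -0.1783, 0.1477]
tool_rot: [[-0.0, 0.087, -0.996], [-0.001, -0.996, -0.087], [-1.0, 0.001, 0.0]]
ft_force: [1.7, -0.1, 0.9]
grip_width: 0.0001
```

```bash
python3 un.py 40 -70 145 180;python3 - <<'E'
from h import *
im=env.get_image("scene")[...,::-1]
cv2.imwrite("pics/h5s.png",cv2.resize(im[100:250,260:400],None,fx=4.5,fy=4,interpolation=cv2.INTER_CUBIC))
E
```

```text
TCP unit mm [-16.07 -71.55 147.67] F unit [ 1.7 -0.2  0.9]
pos [ 0.5953 -0.1783  0.1477] t 40.55 F [ 1.7 -0.1  0.9] grip 0.0001 q6 57.5
delta cm [ 5.57  0.64 -0.27] rot [ 0.0008 -0.0004 -0.0005]
```

View pics/h5s.png

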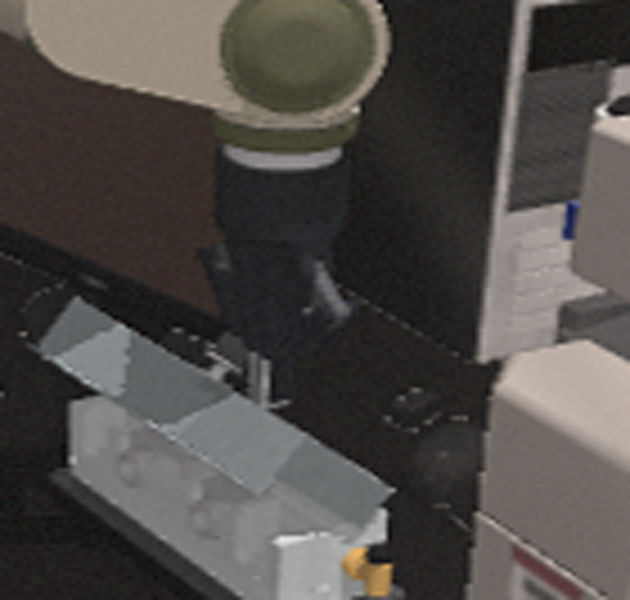

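Request:
{"name": "play_rows", "arguments": {"travel": [[-0.2,-0.02,-0.4],[-0.25,-0.02,-0.6],[-0.25,-0.02,-0.6],[-0.25,-0.02,-0.6],[-0.25,-0.02,-0.6],[-0.25,-0.02,-0.6],[-0.25,-0.02,-0.6],[-0.2,-0.02,-0.5],[0,0,-0.4]], "rotation": [[0,0,0],[0,0,0],[0,0,0],[0,0,0],[0,0,0],[0,0,0],[0,0,0],[0,0,0],[0,0,0]], "claw": [0,0,0,0,0,0,0,0,0]}}

```text
time_s: 41.35
position: [0.5721, -0.1802, 0.0935]
tool_rot: [[-0.004, 0.086, -0.996], [-0.001, -0.996, -0.086], [-1.0, 0.0, 0.004]]
ft_force: [-1.1, -0.3, 0.6]
grip_width: 0.0003
```

```bash
python3 un.py -36 -70 93 180
```

```text
TCP unit mm [-39.4  -71.47  93.47] F unit [-1.2 -0.2  0.6]
pos [ 0.5721 -0.1802  0.0935] t 41.35 F [-1.1 -0.3  0.6] grip 0.0003 q6 56.4
delta cm [ 0.33  0.18 -0.05] rot [ 0.0007 -0.0039 -0.0001]
```

Request:
{"name": "play_rows", "arguments": {"travel": [[0,0,-0.1],[0,0,-0.1],[0,0,-0.15],[0,0,-0.15],[0,0,-0.15]], "rotation": [[0,0,0],[0,0,0],[0,0,0],[0,0,0],[0,0,0]], "claw": [0,0,0,0,0]}}

```text
time_s: 41.77
position: [0.5721, -0.1802, 0.093]
tool_rot: [[-0.001, 0.087, -0.996], [-0.003, -0.996, -0.087], [-1.0, 0.003, 0.001]]
ft_force: [-4.2, 1.9, 13.3]
grip_width: 0.0002
```

```bash
python3 un.py -36 -70 93 180; python3 - <<'E'
from h import *
im=env.get_image("scene")[...,::-1]
cv2.imwrite("pics/h6s.png",cv2.resize(im[130:265,255:375],None,fx=5,fy=4.4,interpolation=cv2.INTER_CUBIC))
E
```

```text
TCP unit mm [-39.39 -71.52  92.96] F unit [-4.   2.3 13.3]
pos [ 0.5721 -0.1802  0.093 ] t 41.77 F [-4.2  1.9 13.3] grip 0.0002 q6 56.4
delta cm [0.32 0.18 0.  ] rot [ 0.0035 -0.0007 -0.0007]
```

View pics/h6s.png

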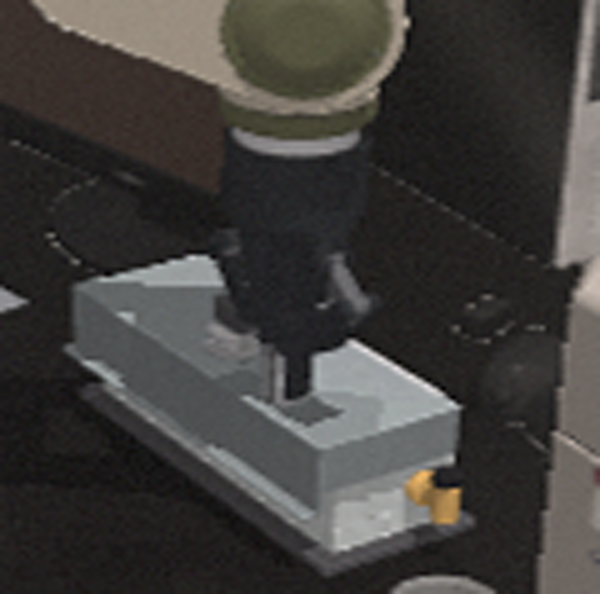

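Request:
{"name": "play_rows", "arguments": {"travel": [[0,0,0.5],[0,0,1],[0,0,2],[0,-1,3],[-1,-2,3],[-2,-2.5,2],[-2.5,-3,1],[-2.5,-3,0],[-2.5,-3,0],[-2.5,-3,0],[-2,-2,0],[-1,-1,0]], "rotation": [[0,0,0],[0,0,0.03],[0,0,0.06],[0,0,0.12],[0,0,0.12],[0,0,0.12],[0,0,0.12],[0,0,0.12],[0,0,0.12],[0,0,0.12],[0,0,0.12],[0,0,0.12]], "claw": [0,0,0,1,2,3,4,4,4,4,4,4]}}

```text
time_s: 42.82
position: [0.4109, -0.3815, 0.2211]
tool_rot: [[-0.001, 0.955, -0.295], [-0.011, -0.295, -0.955], [-1.0, 0.002, 0.01]]
ft_force: [-0.2, 0.1, -0.2]
grip_width: 0.04
```

```bash
python3 un.py -26 0 150 270; python3 - <<'E'
from h import *
im=env.get_image("scene")[...,::-1]
cv2.imwrite("pics/k1s.png",cv2.resize(im[180:265,260:360],None,fx=7,fy=7,interpolation=cv2.INTER_CUBIC))
im=env.get_image("top")[...,::-1]; cv2.imwrite("pics/k1full.png",im)
cv2.imwrite("pics/k1t.png",cv2.resize(im[145:220,225:345],None,fx=6.5,fy=6.5,interpolation=cv2.INTER_CUBIC))
E
```

```text
TCP unit mm [-217.29 -258.1   221.13] F unit [-0.2  0.1 -0.2]
pos [ 0.4109 -0.3815  0.2211] t 42.82 F [-0.2  0.1 -0.2] grip 0.04 q6 -37.5
delta cm [16.83 27.36 -7.11] rot [0.0107 0.0011 0.3863]
```

View pics/k1s.png

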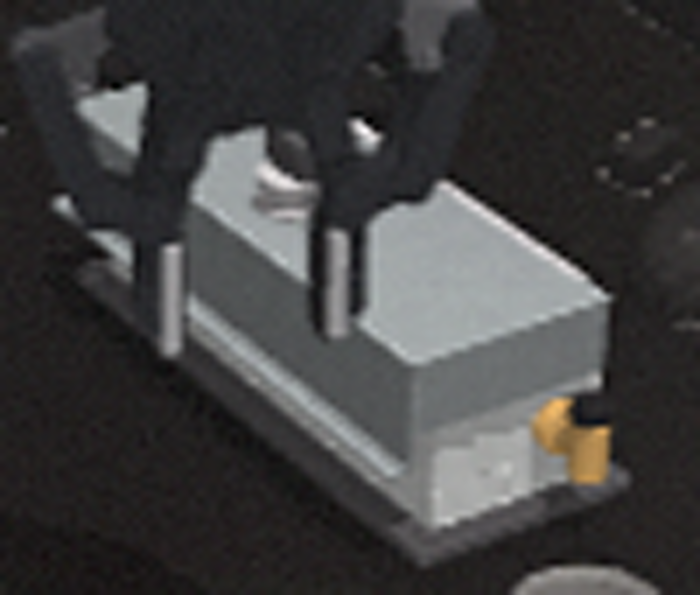

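View pics/k1t.png

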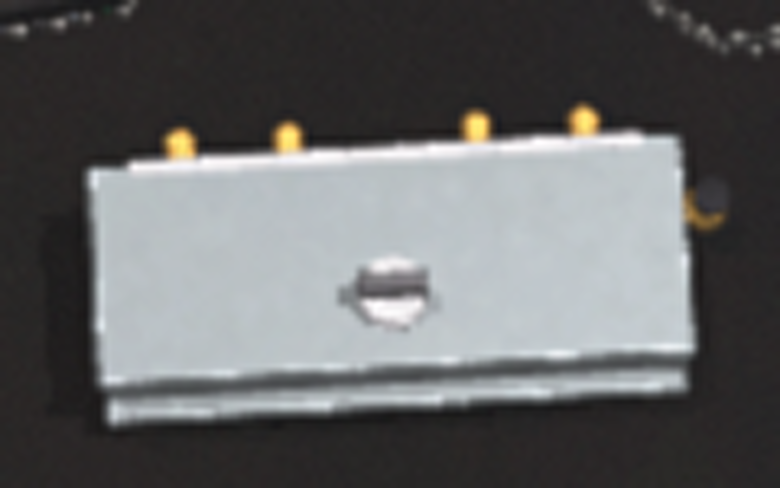

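```bash
python3 - <<'E'
from h import *
from un import O,X,Y
for nm,u,v,z in(("wing top",393,276,.126),("flange",393,291,.108),("hood FL",100,385,.093),("hood FR",694,352,.093)):
    p=onz("top",225+u/6.5-.5,145+v/6.5-.5,z); print(nm,p,(p-O)@X*1e3,(p-O)@Y*1e3)
print(O+X*-.026)
im=cv2.imread("pics/k1full.png"); print(cv2.cvtColor(im,cv2.COLOR_BGR2GRAY)[181:198,278:294])
E
```

```text
wing top [ 0.57790887 -0.10845091  0.126     ] -27.396348990375213 -0.4988440181197557
flange [ 0.57504378 -0.10848585  0.108     ] -30.2537655109041 -0.2864295002721908
hood FL [0.53407437 0.01542687 0.093     ] -60.37840508675118 126.69924634771893
hood FR [ 0.55472496 -0.23730087  0.093     ] -61.611786234209866 -126.86778680425131
[ 0.57925697 -0.10783345  0.        ]
[[192 191 192 192 191 192 190 191 191 192 193 193 193 193 195 194]
 [192 192 191 192 193 192 192 192 192 194 195 194 195 195 196 195]
 [192 191 192 192 192 194 194 193 193 193 196 197 197 197 196 195]
 [192 193 194 195 198 205 210 217 211 200 199 198 198 198 197 195]
 [195 196 193 199 223 242 239 239 239 235 217 198 194 198 197 195]
 [195 189 152 163 209 225 220 192 191 195 182 163 159 193 197 197]
 [195 182 119 121 138 144 142 128 128 131 130 124 136 193 197 196]
 [184 145 104 116 119 119 121 121 120 121 121 120 139 194 199 197]
 [145 125  88  99 100  98  95  89  87  90  87  83 107 179 196 198]
 [132 127 101  99  94 101  99  97 106 136 140 138 117 168 181 195]
 [136 135 163 224 225 235 220 217 218 221 225 230 162 167 174 193]
 [178 143 147 198 246 246 244 243 242 242 239 218 179 169 174 192]
 [194 178 143 158 215 234 245 244 244 233 211 180 177 187 190 194]
 [196 193 177 145 159 174 191 195 214 217 195 177 191 196 196 196]
 [194 194 192 185 189 195 177 178 169 159 193 193 197 196 197 199]
 [193 192 194 194 195 195 191 192 189 186 196 197 198 196 198 200]
 [192 193 194 194 194 193 192 195 195 196 197 198 198 197 199 200]]
```

Request:
{"name": "play_rows", "arguments": {"travel": [[0.5,1,0],[1.2,2,0],[1.6,2.6,0],[1.8,2.9,0],[1.8,2.9,0],[1.8,2.9,0],[1.8,2.9,0],[1.8,2.9,-0.5],[1.6,2.6,-1],[1.2,2,-1],[0.6,1,-0.5],[0,0,0]], "rotation": [[0.01,0,0.06],[0,0,0.08],[0,0,0.08],[0,0,0.08],[0,0,0.06],[0,0,0.03],[0,0,0],[0,0,0],[0,0,0],[0,0,0],[0,0,0],[0,0,0]], "claw": [4,4,4,4,4,4,4,4,4,4,4,4]}}

```text
time_s: 43.92
position: [0.5767, -0.101, 0.1876]
tool_rot: [[-0.002, 0.998, 0.07], [0.004, 0.07, -0.998], [-1.0, -0.002, -0.004]]
ft_force: [0.2, 0.5, 0.4]
grip_width: 0.0398
```

```bash
python3 un.py -27 0 145 270
```

```text
TCP unit mm [-27.91   7.03 187.56] F unit [0.2 0.5 0.4]
pos [ 0.5767 -0.101   0.1876] t 43.92 F [0.2 0.5 0.4] grip 0.0398 q6 -25.7
delta cm [ 0.15 -0.69 -4.26] rot [-0.0042 -0.0023  0.0159]
```

Request:
{"name": "play_rows", "arguments": {"travel": [[0.1,-0.5,-0.6],[0,-0.2,-1],[0,0,-1.2],[0,0,-1],[0,0,-0.6],[0,0,-0.2],[0,0,0],[0,0,0]], "rotation": [[-0.0042,-0.0023,0.0159],[0,0,0],[0,0,0],[0,0,0],[0,0,0],[0,0,0],[0,0,0],[0,0,0]], "claw": [3.5,3.5,3.5,3.5,3.5,3.5,3.5,3.5]}}

```text
time_s: 44.58
position: [0.5761, -0.1123, 0.1377]
tool_rot: [[-0.0, 0.997, 0.078], [-0.001, 0.078, -0.997], [-1.0, -0.001, 0.001]]
ft_force: [0.3, -0.4, 0.1]
grip_width: 0.0348
```

```bash
python3 un.py -27 0 110 270; python3 - <<'E'
from h import *
im=env.get_image("scene")[...,::-1]
cv2.imwrite("pics/k2s.png",cv2.resize(im[160:250,260:350],None,fx=6.5,fy=6.5,interpolation=cv2.INTER_CUBIC))
o=env.observe();T=o["tool_rot"];p=o["position"]
for s in(-1,1): print((proj("scene",p+T[:,1]*s*.0175)-[260,160])*6.5)
print((proj("scene",p)-[260,160])*6.5)
E
```

```text
TCP unit mm [-29.54  -4.22 137.7 ] F unit [ 0.3 -0.5  0.1]
pos [ 0.5761 -0.1123  0.1377] t 44.58 F [ 0.3 -0.4  0.1] grip 0.0348 q6 -27.0
delta cm [ 0.22  0.44 -2.77] rot [ 0.0014 -0.0004  0.0086]
[230.62914259 239.78250293]
[299.34277499 220.24348445]
[265.20701495 229.95013541]
```

View pics/k2s.png

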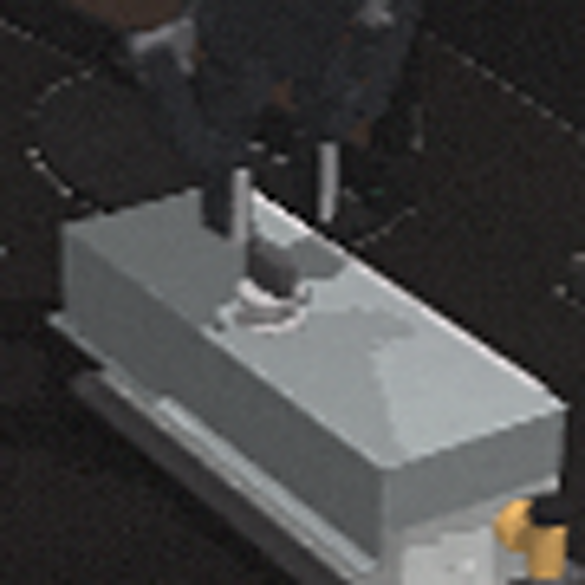

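```bash
python3 - <<'E'
from h import *
from un import O,X,Y
for ux in(-29,-26,-23):
    for uy,z in((15,.126),(-15,.126),(-15,.108),(0,.117)):
        print(ux,uy,z,np.round((proj("scene",O+X*ux/1e3+Y*uy/1e3+np.array([0,0,z]))+.5-[260,160])*6.5,0))
im=cv2.imread("pics/k2s.png")[190:350,180:360]; cv2.imwrite("pics/k2z.png",cv2.resize(im,None,fx=4,fy=4,interpolation=cv2.INTER_CUBIC))
E
```

```text
-29 15 0.126 [244. 240.]
-29 -15 0.126 [283. 267.]
-29 -15 0.108 [282. 305.]
-29 0 0.117 [263. 272.]
-26 15 0.126 [250. 239.]
-26 -15 0.126 [289. 266.]
-26 -15 0.108 [288. 303.]
-26 0 0.117 [269. 271.]
-23 15 0.126 [256. 237.]
-23 -15 0.126 [295. 264.]
-23 -15 0.108 [294. 301.]
-23 0 0.117 [275. 269.]
```

View pics/k2z.png

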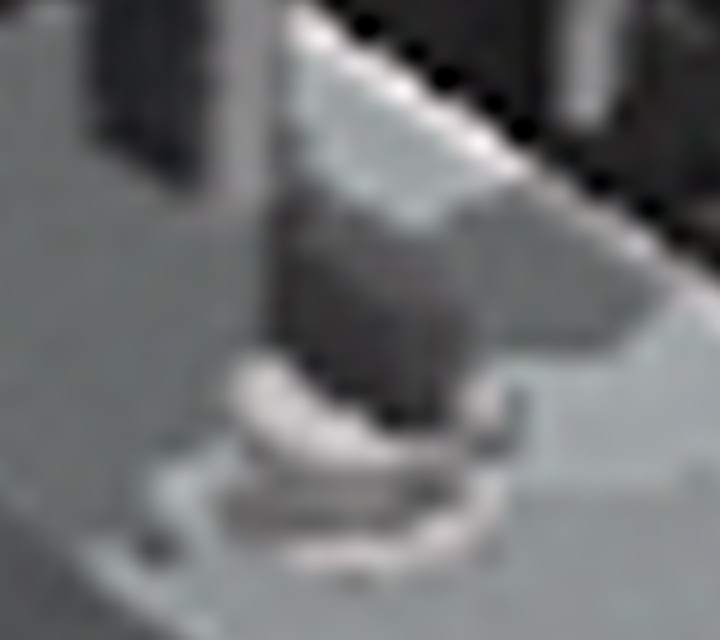

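```bash
python3 - <<'E'
from h import *
o=env.observe();T=o["tool_rot"];p=o["position"]
for dz in (0,.003):
  for s in(-1,1):
    for h in (-.011,.011): print(s,h,dz,np.round((proj("scene",p+T[:,1]*s*.0174+T[:,2]*h-T[:,0]*dz)+.5-[260,160])*6.5))
E
```

```text
-1 -0.011 0 [220. 233.]
-1 0.011 0 [248. 253.]
1 -0.011 0 [288. 214.]
1 0.011 0 [317. 233.]
-1 -0.011 0.003 [220. 227.]
-1 0.011 0.003 [248. 247.]
1 -0.011 0.003 [288. 208.]
1 0.011 0.003 [317. 227.]
```

Request:
{"name": "play_rows", "arguments": {"travel": [[0.2,0.2,-0.3],[0.2,0.15,-0.6],[0.1,0.1,-0.7],[0,0,-0.6],[0,0,-0.3],[0,0,0],[0,0,0]], "rotation": [[0.0014,0,0.0086],[0,0,0],[0,0,0],[0,0,0],[0,0,0],[0,0,0],[0,0,0]], "claw": [3.5,3.5,3.5,3.5,3.5,3.5,3.5]}}

```text
time_s: 45.22
position: [0.5821, -0.1074, 0.111]
tool_rot: [[0.002, 0.996, 0.087], [-0.001, 0.087, -0.996], [-1.0, 0.002, 0.001]]
ft_force: [-0.6, -0.6, -0.1]
grip_width: 0.035
```

```bash
python3 un.py -24.5 0 110 270; python3 - <<'E'
from h import *
im=env.get_image("scene")[...,::-1]
cv2.imwrite("pics/k3s.png",cv2.resize(im[180:230,275:330],None,fx=12,fy=12,interpolation=cv2.INTER_CUBIC))
E
```

```text
TCP unit mm [-23.1    0.18 111.05] F unit [-0.7 -0.5 -0.1]
pos [ 0.5821 -0.1074  0.111 ] t 45.22 F [-0.6 -0.6 -0.1] grip 0.035 q6 -26.9
delta cm [-0.14 -0.03 -0.1 ] rot [ 0.0007  0.0017 -0.0011]
```

View pics/k3s.png

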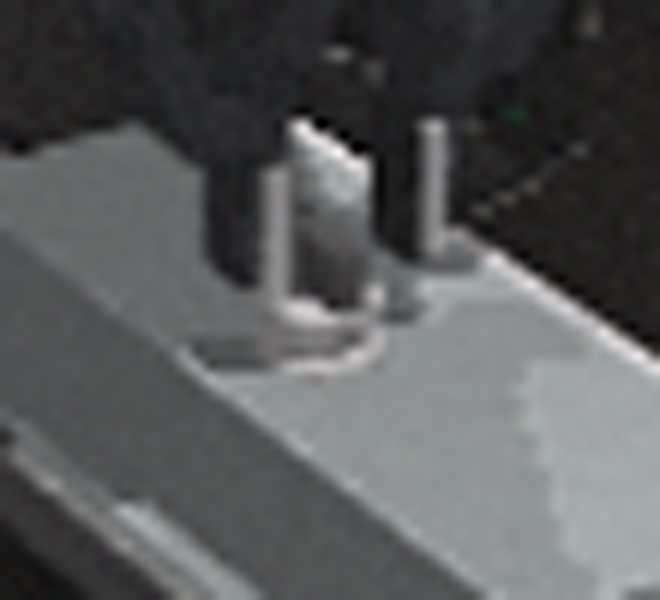

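Request:
{"name": "play_rows", "arguments": {"travel": [[-0.05,0,-0.1],[0,0,0],[0,0,0],[0,0,0],[0,0,0],[0,0,0],[0,0,0]], "rotation": [[0,0.0017,-0.001],[0,0,0],[0,0,0],[0,0,0],[0,0,0],[0,0,0],[0,0,0]], "claw": [2.5,2,1.6,1.3,1.1,1,1], "squeeze": 20}}

```text
time_s: 45.85
position: [0.5789, -0.1078, 0.1106]
tool_rot: [[-0.006, 0.996, 0.086], [-0.001, 0.086, -0.996], [-1.0, -0.006, 0.001]]
ft_force: [-1.2, 1.0, -0.3]
grip_width: 0.0101
```

```bash
python3 un.py -24.5 0 110 270
```

```text
TCP unit mm [-2.6370e+01  6.0000e-02  1.1064e+02] F unit [-1.1  1.1 -0.3]
pos [ 0.5789 -0.1078  0.1106] t 45.85 F [-1.2  1.  -0.3] grip 0.0101 q6 -26.8
delta cm [ 0.19  0.01 -0.06] rot [ 0.0013 -0.0062  0.0002]
```

Request:
{"name": "play_rows", "arguments": {"travel": [[0,0,0],[0,0,0],[0,0,0],[0,0,0]], "rotation": [[0,-0.006,0],[0,0,0],[0,0,0],[0,0,0]], "claw": [0.5,0.3,0.3,0.3], "squeeze": 50}}

```text
time_s: 46.18
position: [0.5786, -0.1078, 0.1108]
tool_rot: [[-0.0, 0.996, 0.086], [-0.001, 0.086, -0.996], [-1.0, -0.0, 0.001]]
ft_force: [-2.6, -0.2, -0.0]
grip_width: 0.0075
```

```bash
python3 un.py -26 0 100 270
```

```text
TCP unit mm [-2.6690e+01  7.0000e-02  1.1083e+02] F unit [-2.6 -0.  -0. ]
pos [ 0.5786 -0.1078  0.1108] t 46.18 F [-2.6 -0.2 -0. ] grip 0.0075 q6 -26.9
delta cm [ 0.07 -0.   -1.08] rot [ 0.0012 -0.0001  0.0003]
```

Request:
{"name": "play_rows", "arguments": {"travel": [[0,0,-0.15],[0,0,-0.2],[0,0,-0.25],[0,0,-0.25],[0,0,-0.25],[0,0,-0.25],[0,0,-0.25],[0,0,-0.25],[0,0,-0.25]], "rotation": [[0,0,0],[0,0,0],[0,0,0],[0,0,0],[0,0,0],[0,0,0],[0,0,0],[0,0,0],[0,0,0]], "claw": [0.3,0.3,0.3,0.3,0.3,0.3,0.3,0.3,0.3]}}

```text
time_s: 46.93
position: [0.5788, -0.1079, 0.1]
tool_rot: [[0.007, 0.996, 0.087], [-0.006, 0.087, -0.996], [-1.0, 0.006, 0.006]]
ft_force: [-10.5, 1.2, 21.8]
grip_width: 0.0073
```

```bash
python3 un.py -26 0 100 270
```

```text
TCP unit mm [-2.6480e+01  2.0000e-02  1.0002e+02] F unit [-10.4   2.1  21.8]
pos [ 0.5788 -0.1079  0.1   ] t 46.93 F [-10.5   1.2  21.8] grip 0.0073 q6 -26.9
delta cm [ 0.05  0.   -0.  ] rot [ 0.0057  0.0067 -0.0009]
```

Request:
{"name": "play_rows", "arguments": {"travel": [[0,0,-0.1],[0,0,-0.1],[0,0,-0.1],[0,0,-0.1],[0,0,-0.1],[0,0,-0.1],[0,0,-0.1],[0,0,-0.1],[0,0,-0.1],[0,0,-0.1],[0,0,-0.1],[0,0,-0.1]], "rotation": [[0.005,0.006,-0.05],[0,0,-0.08],[0,0,-0.09],[0,0,-0.09],[0,0,-0.09],[0,0,-0.09],[0,0,-0.09],[0,0,-0.09],[0,0,-0.09],[0,0,-0.09],[0,0,-0.09],[0,0,-0.09]], "claw": [0.3,0.3,0.3,0.3,0.3,0.3,0.3,0.3,0.3,0.3,0.3,0.3]}}

```text
time_s: 47.93
position: [0.5794, -0.1082, 0.1002]
tool_rot: [[0.005, 0.55, -0.835], [-0.011, -0.835, -0.55], [-1.0, 0.012, 0.002]]
ft_force: [-5.0, 0.0, 10.4]
grip_width: 0.0076
```

```bash
python3 un.py -26 0 100 180;python3 -c "
from rig import env;print(env.observe()['wrist_torque'])"
```

```text
TCP unit mm [-25.85  -0.39 100.21] F unit [-5.   0.5 10.4]
pos [ 0.5794 -0.1082  0.1002] t 47.93 F [-5.   0.  10.4] grip 0.0076 q6 35.0
delta cm [-0.02  0.04 -0.02] rot [ 0.0125  0.0021 -0.4965]
[0.14075963 1.06848732 0.04588275]
```

Request:
{"name": "play_rows", "arguments": {"travel": [[0,0,-0.1],[0,0,-0.1],[0,0,-0.1],[0,0,-0.1],[0,0,-0.1],[0,0,-0.1],[0,0,-0.1],[0,0,-0.1]], "rotation": [[0.012,0.002,-0.08],[0,0,-0.08],[0,0,-0.08],[0,0,-0.08],[0,0,-0.08],[0,0,-0.06],[0,0,-0.05],[0,0,-0.04]], "claw": [0.3,0.3,0.3,0.3,0.3,0.3,0.3,0.3]}}

```text
time_s: 48.6
position: [0.5796, -0.1087, 0.1002]
tool_rot: [[0.007, 0.005, -1.0], [-0.007, -1.0, -0.005], [-1.0, 0.007, -0.007]]
ft_force: [-6.5, 0.3, 11.1]
grip_width: 0.0073
```

```bash
python3 un.py -26 0 100 180;python3 -c "
from rig import env;print(env.observe()['wrist_torque'])"
```

```text
TCP unit mm [-25.74  -0.91 100.19] F unit [-6.5  0.9 11.1]
pos [ 0.5796 -0.1087  0.1002] t 48.6 F [-6.5  0.3 11.1] grip 0.0073 q6 67.8
delta cm [-0.03  0.09 -0.02] rot [0.0065 0.0069 0.0815]
[0.15066228 1.02805697 0.93826707]
```

Request:
{"name": "play_rows", "arguments": {"travel": [[0,0,0],[0,0,0],[0,0,0],[0,0,0],[0,0,0],[0,0,0.5],[0,0,1],[0,0,1.5],[0,0,2],[0,0,2.5],[-1,0,2.5],[-2,-1,2]], "rotation": [[0,0,0.04],[0,0,0],[0,0,0],[0,0,0],[0,0,0],[0,0,0],[0,0,0],[0,0,0],[0,0,0],[0,0,0],[0,0,0],[0,0,0]], "claw": [0.3,1.5,2.5,3,3,3,3,3,3,3,3,3]}}

```text
time_s: 49.6
position: [0.5506, -0.117, 0.2239]
tool_rot: [[0.005, 0.045, -0.999], [-0.004, -0.999, -0.045], [-1.0, 0.004, -0.005]]
ft_force: [0.0, -0.7, 1.0]
grip_width: 0.0299
```

Request:
{"name": "play_rows", "arguments": {"travel": [[-2.5,-2,1],[-2.5,-3,0],[-2.5,-3,0],[-2.5,-3,0],[-2.5,-3,0],[-1.5,-3,0],[-1,-3,0],[0,-3,0],[0,-2,0],[0,-1,0],[0,0,0],[0,0,0]], "rotation": [[0,0,0],[0,0,0],[0,0,0],[0,0,0],[0,0,0],[0,0,0],[0,0,0],[0,0,0],[0,0,0],[0,0,0],[0,0,0],[0,0,0]], "claw": [3,3,3,3,3,3,3,3,3,3,3,3]}}

```text
time_s: 50.6
position: [0.3904, -0.3877, 0.2516]
tool_rot: [[0.024, 0.044, -0.999], [-0.019, -0.999, -0.045], [-1.0, 0.02, -0.023]]
ft_force: [0.1, 1.0, -0.8]
grip_width: 0.0299
```

```bash
python3 un.py -26 0 100 180; python3 - <<'E'
from h import *
im=env.get_image("scene")[...,::-1]; cv2.imwrite("pics/m1full.png",im)
cv2.imwrite("pics/m1s.png",cv2.resize(im[180:265,260:360],None,fx=7,fy=7,interpolation=cv2.INTER_CUBIC))
im=env.get_image("top")[...,::-1]
cv2.imwrite("pics/m1t.png",cv2.resize(im[145:285,110:345],None,fx=3.3,fy=3.3,interpolation=cv2.INTER_CUBIC))
cv2.imwrite("pics/m1tz.png",cv2.resize(im[145:220,225:345],None,fx=6.5,fy=6.5,interpolation=cv2.INTER_CUBIC))
E
```

```text
TCP unit mm [-238.3  -262.51  251.64] F unit [ 0.2  1.  -0.8]
pos [ 0.3904 -0.3877  0.2516] t 50.6 F [ 0.1  1.  -0.8] grip 0.0299 q6 30.0
delta cm [ 18.89  27.98 -15.16] rot [0.0189 0.0243 0.0418]
```

View pics/m1s.png

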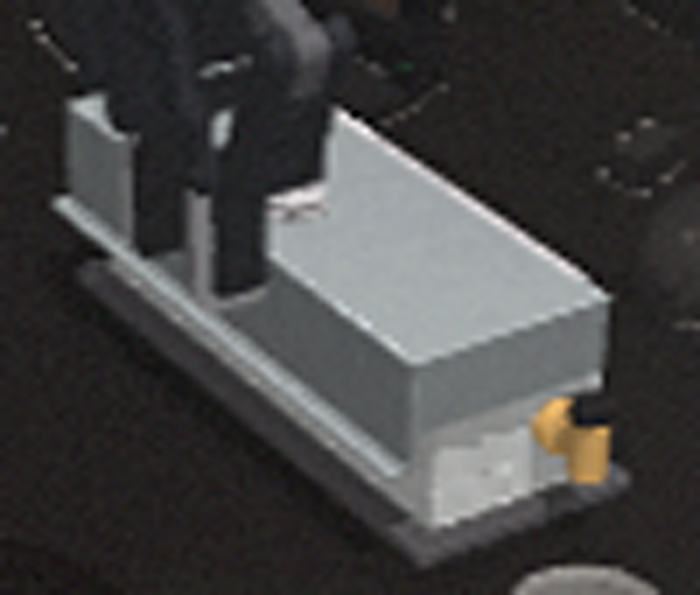

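View pics/m1t.png

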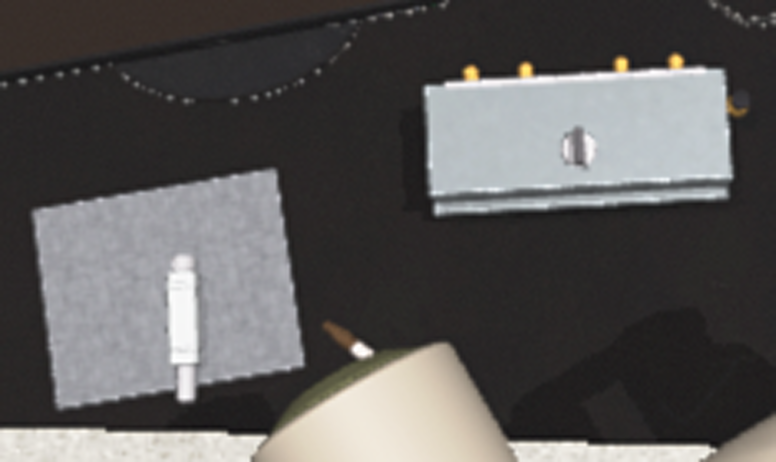

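View pics/m1tz.png

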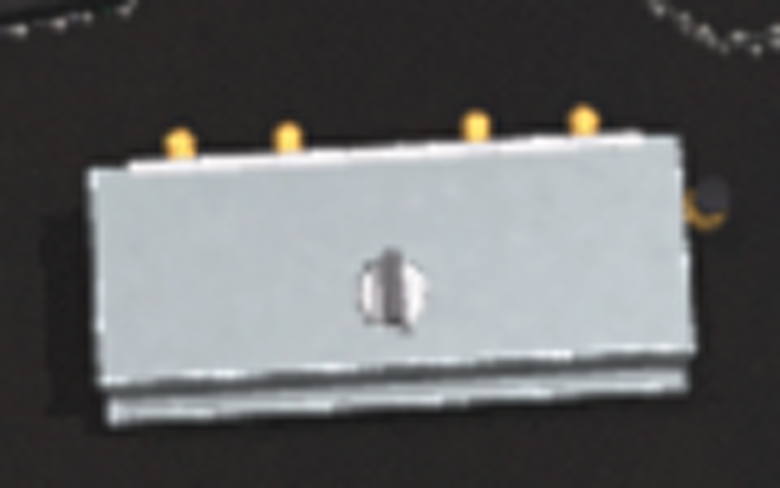

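View pics/m1full.png

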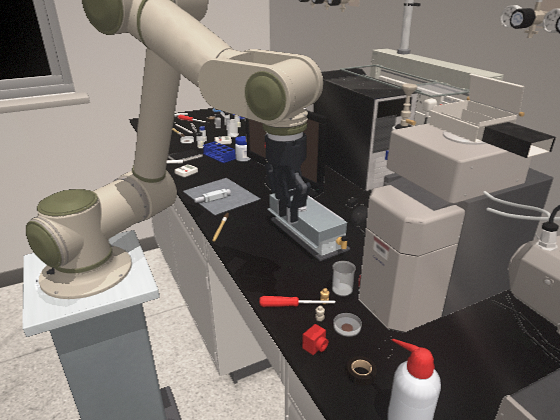

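Request:
{"name": "play_rows", "arguments": {"travel": [[0,0,1.5],[0,0,2.5],[0,0,3],[0,0,3],[0,0,3],[0,0,2],[0,0,1],[0,0,0],[0,0,0],[0,0,0]], "rotation": [[0.019,0.024,0],[0,0,0],[0,0,0],[0,0,0],[0,0,0],[0,0,0],[0,0,0],[0,0,0],[0,0,0],[0,0,0]], "claw": [3,3,3,3,3,3,3,3,3,3]}}

```text
time_s: 51.53
position: [0.3929, -0.3712, 0.4198]
tool_rot: [[-0.003, 0.061, -0.998], [0.005, -0.998, -0.061], [-1.0, -0.005, 0.003]]
ft_force: [0.1, -0.3, -0.0]
grip_width: 0.0296
```

```bash
python3 - <<'E'
from h import *
im=env.get_image("scene")[...,::-1]
cv2.imwrite("pics/m2s.png",cv2.resize(im[180:265,260:360],None,fx=7,fy=7,interpolation=cv2.INTER_CUBIC))
from un import O,X,Y
for z in (.126,.118,.1155):
    print(z,[np.round((proj("scene",O+X*-.026+X*a+np.array([0,0,z]))+.5-[260,180])*7).tolist() for a in(-.015,.015)])
# pad frame
P=np.array([[.52668,.38059],[.56996,.1637],[.39405,.12875],[.35016,.34412]]); c=P.mean(0)
yv=P[0]-P[1]; yv/=np.linalg.norm(yv); xv=np.array([yv[1],-yv[0]])
g=onz("top",110+183/3.3-.5,145+318/3.3-.5,.027)[:2]; print("gauge mid",g,"pad x,y",(g-c)@xv,(g-c)@yv)
E
```

```text
0.126 [[258.0, 141.0], [321.0, 122.0]]
0.118 [[258.0, 159.0], [321.0, 140.0]]
0.1155 [[258.0, 164.0], [320.0, 146.0]]
gauge mid [0.43126302 0.23315461] pad x,y -0.03252575223530619 -0.015061630645595021
```

View pics/m2s.png

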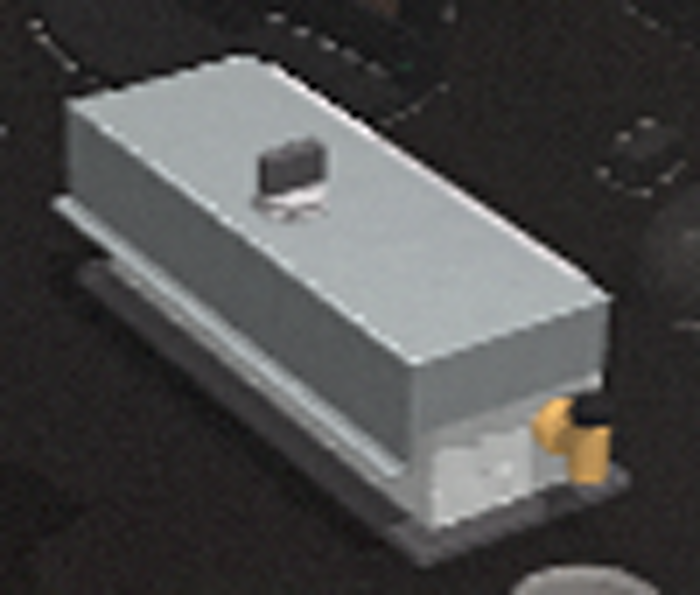

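```bash
python3 - <<'E'
from rig import env
o=env.observe(); print(o["time_s"],o["ft_force"],o["position"])
print(env.close_job())
E
```

```text
51.5833 [ 0.4204234   0.06278989 -0.41978874] [ 0.39282929 -0.37118572  0.41948243]
the job is handed in; nothing more can be done
None
```

The job is handed in at 51.6 s of the 210 s allowed; no verdict came back. Only the second and third seats held nozzles, so I gauged those two, left one first.

**Gauging:** On both, the GO end went in until its shoulder met the nose (about 2 to 4 N). The NO-GO end was then pressed on the same bore with about 9 N and did not enter.

**Gauge:** I laid it back on the felt pad and let go. It had shifted about 3 cm by the last look, probably the knock the task warned of. It still lies on the pad, about 33 mm and 15 mm off the pad's centre in x and y.

**Hood and stud:** The hood was swung over from behind and pressed shut. Its top stopped at 93 mm, which is the shut height. The stud was pushed to its stop and turned a quarter turn clockwise until it stopped. The last pictures show the wing turned about 90° and roughly 8 mm in.

**Bystanders:** In the last pictures the screwdriver and red look-alike look where they started. The brush was partly hidden in the top view and I did not measure it. The robot was clear of everything.

**Disagreement:** The two cameras disagreed by about 3 to 5 mm on where the unit sits front to back. I settled it by touch, and the stud then came within 1 mm of where I expected it.

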